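# Unload the twin-screw glue press

### The job

The glue on the wooden birds in the press has set: wind both screw knobs clockwise all the way to the top, a bit at a time by turns so that neither ever gets more than a quarter turn ahead of the other and the platen stays square. Then draw every bird out of the front of the press by its tail and set it in the plywood tray, right way up and flat on the tray's floor, none on top of another. Leave the platen up and the other things on the bench where they are.

Things in the scene. Friction and masses are not known exactly. Their poses are not given: they have to be found in the camera images.
- press: Fixed glue press. Origin: centre of its underside; front (open side) = -x, y along its length, z up. Base board 100 (x) x 380 (y) x 14 mm. Four stalls centred at y = -93, -31, 31, 93 mm, each 48 mm wide between walls 18 mm high, closed at the back, roofed by the platen. Posts 46 x 36 mm at y = +165 and -165 mm, tops 80 mm above the table, carry the screw knobs. Space before the front is clear.
- sill (a point): Middle of the top edge of the press's front sill, 18 mm above the table: a steel strip along all four stall mouths, 4 mm above the stall floor, spanning x = -50 to -44 mm of the press. A bird must be raised a little (5 to 8 mm) to pass over it.
- platen: Steel plate 100 x 286 x 12 mm, 2.7 kg, roofing the stalls; lies on two lifting rails (266 mm apart) between the posts. Origin: centre of its underside, 44.5 mm above the table with both screws at 0, 0.5 mm over the birds: they cannot pass the sill. Each screw lifts its end 2.5 mm per rad, 9.5 mm at the stop. One screw ahead tilts it: a quarter turn (0.015 rad) is all it stands. Not to be gripped.
- screw_l (a joint): Angle of the screw knob at the press's +y end: 0 = right down, 3.8 rad = upper stop (platen end fully up). Grows as the knob is turned clockwise seen from above, which raises that end. Friction about 0.08 N m; stays where left. Starts between 0 and 0.5.
- screw_r (a joint): The same for the knob at the press's -y end.
- screw_l_grip (a point): Point on the axis of the +y knob, at the height to grip: 106 mm above the table with the screw at 0; the knob rises with the platen, 2.5 mm per rad. Its bar handle is 44 mm long (along this point's x), 14 mm wide (y), 24 mm tall (14 mm below to 10 mm above this point); the point turns with it.
- screw_r_grip (a point): The same on the -y knob.
- tray: Loose plywood tray, 170 (x) x 250 (y) mm, 25 mm high, walls and floor 6 mm thick, 0.9 kg, open on top, on the table beside the press. Origin: centre of its underside.
- bird0: Wooden bird, 60 g; 3 or 4 are present. Origin: centre of body underside, z up. Body 52 (x -26 to 26) x 40 (y) x 30 mm tall, round breast at +x, beak to x = 35; tail: pale bar 16 mm wide, x -26 to -80, z 8 to 24 mm. Starts in a press stall, underside 14 mm above the table, tail towards press -x, sticking out some 45 mm past the front.
- bird1: Wooden bird, 60 g; 3 or 4 are present. Origin: centre of body underside, z up. Body 52 (x -26 to 26) x 40 (y) x 30 mm tall, round breast at +x, beak to x = 35; tail: pale bar 16 mm wide, x -26 to -80, z 8 to 24 mm. Starts in a press stall, underside 14 mm above the table, tail towards press -x, sticking out some 45 mm past the front.
- bird2: Wooden bird, 60 g; 3 or 4 are present. Origin: centre of body underside, z up. Body 52 (x -26 to 26) x 40 (y) x 30 mm tall, round breast at +x, beak to x = 35; tail: pale bar 16 mm wide, x -26 to -80, z 8 to 24 mm. Starts in a press stall, underside 14 mm above the table, tail towards press -x, sticking out some 45 mm past the front.
- bird3: Wooden bird, 60 g; 3 or 4 are present. Origin: centre of body underside, z up. Body 52 (x -26 to 26) x 40 (y) x 30 mm tall, round breast at +x, beak to x = 35; tail: pale bar 16 mm wide, x -26 to -80, z 8 to 24 mm. Starts in a press stall, underside 14 mm above the table, tail towards press -x, sticking out some 45 mm past the front.
- glue: Bystander, to be left alone: white plastic glue bottle, 56 mm across, 130 tall.
- tin: Bystander, to be left alone: bare steel tin, 72 mm across, 75 tall.
- pot: Bystander, to be left alone: terracotta cup, 76 mm across, 90 tall.
- offcut: Bystander, to be left alone: loose pale wood offcut 50 x 30 x 16 mm.
- brush: Bystander, to be left alone: flat brush lying on the table.
Not all that is in view belongs to the job. What is shaped like the bird1 but orange is not meant. Leave any purple look-alike of the bird0 alone.

How it is judged:
On the way, in this order (a step that is already met when the one before it is completed fails the run):
1. both screws about half way up (value of joint each of screw_l, screw_r above 1.6 rad), for 0.1 s.
2. both screws up, platen raised (value of joint each of screw_l, screw_r above 3.4 rad), for 0.2 s.
At the end, for the whole second after the job is handed in: Every bird that is there stands in the tray: origin within 80 mm (x) and 118 mm (y) of the tray's centre, underside 2 to 14 mm above the tray's underside (its floor is 6 mm thick), tilted under 0.2 rad, at rest; both screws above 3.3 rad (x of bird0 in the frame of tray between -0.08 and 0.08 m and y of bird0 in the frame of tray between -0.118 and 0.118 m and z of bird0 in the frame of tray between 0.002 and 0.014 m and angle between each of bird0, bird1, bird2, bird3's own z axis and vertical below 0.2 rad and linear speed of each of bird0, bird1, bird2, bird3 below 0.03 m/s and x of bird1 in the frame of tray between -0.08 and 0.08 m and y of bird1 in the frame of tray between -0.118 and 0.118 m and z of bird1 in the frame of tray between 0.002 and 0.014 m and x of bird2 in the frame of tray between -0.08 and 0.08 m and y of bird2 in the frame of tray between -0.118 and 0.118 m and z of bird2 in the frame of tray between 0.002 and 0.014 m and x of bird3 in the frame of tray between -0.08 and 0.08 m and y of bird3 in the frame of tray between -0.118 and 0.118 m and z of bird3 in the frame of tray between 0.002 and 0.014 m and value of joint each of screw_l, screw_r above 3.3 rad); the robot touches nothing.
It fails at once if the platen is racked: one screw well over a quarter turn ahead of the other (tilt over 0.0175 rad) (angle between platen's own z axis and vertical above 0.0175 rad).
It fails at once if a bystander is shifted more than 50 mm (distance of any of glue, tin, pot, offcut, brush from where it was at the start of the episode above 0.05 m).
Of bird0, bird1, bird2, bird3 only 3 to 4 are there at a start; the rules pass over those that are not, and their reading is None.
At some moment in a run one of tray may be knocked a few centimetres aside while the robot is not near it.
Once in a run the grip may slacken for a moment while it holds something.
It also fails if it takes over 210 s, if anything falls off the work surface, if the arm or the gripper's body presses on something with over 40 N, if the wrist force passes 120 N, or if a joint passes its speed limit or range.

### The arm

A 6-joint arm with a two-finger parallel gripper is mounted at the origin on the work surface. World frame = base frame: x ahead of the robot, y to its left, z up, the work surface at z = 0. Lengths are in m, angles in rad, forces in N, time in s.
With the tool pointing down it reaches from about 0.35 to 0.775 m from the base axis. Payload 7.3 kg.
Tool frame: the origin (TCP) lies on the mounting face of the last link; the fingertips stand 178 mm ahead of it and the grasp point (between the pads) lies hold_point_z ahead of it (hold_point_z is the distance from the TCP to the grasp point, in m); x points along the fingers, y is the direction in which the jaws open and shut, and the axes are right-handed (so a half turn about x gives the same grasp; the last joint's range is limited). The gripper opens to 92 mm and grips with 3 to 60 N. Pads are 19 mm wide; open, the fingers measure 130 mm over their backs; the gripper's body (75 mm by 190 mm) begins 47 mm behind the grasp point.
Start: joints at [-1.318, 0.342, 1.524, -0, 1.275, -0.146], TCP at [0.204, -0.484, 0.405] pointing down, gripper open.
Joint ranges: [-2.53, 2.53], [-0.77, 2.02], [0.04, 2.7], [-1, 4.14], [0.28, 2.66], [-3.11, 3.11]. Speed limits (rad/s): [2.57, 2.57, 3.14, 3.14, 3.14, 3.14].

### API

Orientations are given as [roll, pitch, yaw] about the fixed x, y, z axes, in that order (R = Rz(yaw) Ry(pitch) Rx(roll)).
In Python, from cell import * gives the robot as it stands.
- The arm moves only by the shell command python3 -m jog 'ROWS' [FORCE]. ROWS is JSON, a list of rows, each an object with "delta_pos": the shift along the world's x, y, z in units of 50 mm (1.0 is 50 mm), a list of three; "twist": the turn, a rotation vector about the world's x, y, z in units of 6 degrees (1.0 is 6 degrees), a list of three; "fingers": the finger opening in mm, from 0 to 91.8. In form: [{"delta_pos": [x, y, z], "twist": [wx, wy, wz], "fingers": fingers}, ...]. A call has 1 to 8 rows; each row shifts and turns the commanded pose from where the row before left it; what a row does not reach is not made up. A row lasts 1/10 s, in which the tool goes at most 50 mm and 8.59 degrees, less where a joint would pass 70% of its speed; a pose out of reach is approached as far as the arm can. A call is refused whole if a number of a shift passes 1 or a number of a turn 1, either way. A call with a gripper value outside its range is refused whole. The fingers move at their own pace and stop on an object; FORCE is the grip in N (left out, the last holds). Time passes only in rows, so rows that do not move let the fingers close. It gives the time, the measured TCP pose, the force and the opening at its end, in the units of the state.
- observe(): the state, without advancing time (a new reading comes with each control period).
- read_camera(name): name is "scene" or "top" or "wrist"; returns a dict with "color" (384x512x3 uint8, red, green, blue), "fov_y" (degrees; the focal length in pixels is half the picture's height over the tangent of half this angle, whatever the lens; pixels are square), "cx", "cy" (the principal point, pixels), "extrinsics" (4x4, takes a point from camera to world coordinates); the wrist camera has in their place "mount" (4x4, takes a point from camera to tool coordinates, whose origin is the TCP and whose axes are the tool frame's). Camera axes: x right, y down, z forward; pixel columns grow to the right and rows downward; lengths in m; the calibration is good to about 2 mm. The wrist camera is an equidistant fisheye: a pixel r from the principal point sees the ray r / f radians off the axis. A picture is of the moment at which its call begins: read the wrist's pose just before it. There is no depth.
- hand_in(): hands the job in, once; it reports no verdict.
The state is a dict: "time": time; "qpos": joint angles; "qvel": joint speeds; "joint_efforts": joint torques, N m; "tool_pos": TCP position; "tool_rot": TCP orientation; "contact_force": force on the tool from outside, world axes, zero at the start; "torque": the same for the moment, N m; "opening": finger opening in m.
Only numpy, scipy, OpenCV 4.12 (cv2) and the standard library are available. Lean on these libraries where they do the work, as an engineer would, in place of code of your own. Each camera call takes 0.05 s, during which the arm holds its last target.

## Working session

There is one attempt and no reset: what is moved stays moved. The work goes in short steps, Python scripts to look and compute and a shell command to move; the robot and the scene stay as the last step left them, time stands still between calls to the robot, and variables do not carry over. Pictures are saved under pics/ and viewed, and the job is handed in when it is done.

I'll start by looking at the state and the cameras.

```bash
ls -la && mkdir -p pics
python3 - <<'E'
from cell import *
import cv2, numpy as np
s=observe()
for k,v in s.items(): print(k, np.round(v,4) if not isinstance(v,dict) else v)
try: print(hold_point_z)
except Exception as e: print(e)
for n in ("scene","top","wrist"):
    c=read_camera(n)
    cv2.imwrite(f"pics/{n}0.png", c["color"][:,:,::-1])
    print(n, c["fov_y"], c["cx"], c["cy"]); print(np.round(c.get("extrinsics", c.get("mount")),4))
E
```

```text
total 12
drwxr-xr-x  3 agent agent 4096 Dec  5 18:13 .
drwxr-xr-x 23 root  root  4096 Dec  5 18:12 ..
drwxr-xr-x  2 agent agent 4096 Dec  5 18:13 pics
time 0.0
qpos [-1.318   0.3427  1.525   0.      1.2754 -0.146 ]
qvel [ 0.0012 -0.0017  0.0012  0.      0.002  -0.001 ]
joint_efforts [ 8.00000e-04 -4.31238e+01 -2.44215e+01  7.18000e-02  5.60000e-02
 -2.00000e-04]
tool_pos [ 0.2039 -0.4837  0.4041]
tool_rot [-1.7304  1.5693  1.81  ]
contact_force [ 0.4351  0.7647 -0.4092]
torque [ 0.0184 -0.0059 -0.0244]
opening 0.0918
0.1592
scene 49.418752638515905 253.76000799445788 189.22043595438436
[[ 0.5781  0.5664 -0.5874  1.2764]
 [ 0.8159 -0.4128  0.4049 -0.5833]
 [-0.0131 -0.7133 -0.7007  0.9807]
 [ 0.      0.      0.      1.    ]]
top 54.58185140200724 254.90408067191413 193.827446245384
[[-0.0212 -0.9975  0.0677  0.4615]
 [-0.9997  0.0204 -0.0112 -0.0701]
 [ 0.0098 -0.0679 -0.9976  0.9725]
 [ 0.      0.      0.      1.    ]]
wrist 65.70646984690485 257.46765546193336 192.3207567989922
[[-5.000e-04 -2.683e-01  9.633e-01  1.920e-02]
 [ 1.000e+00 -4.000e-04  3.000e-04  7.000e-04]
 [ 3.000e-04  9.633e-01  2.683e-01 -7.230e-02]
 [ 0.000e+00  0.000e+00  0.000e+00  1.000e+00]]
```

View pics/scene0.png

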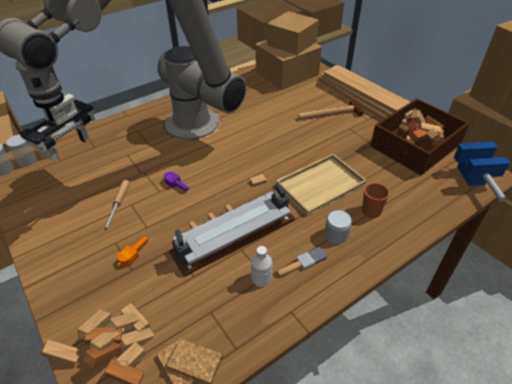

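View pics/top0.png

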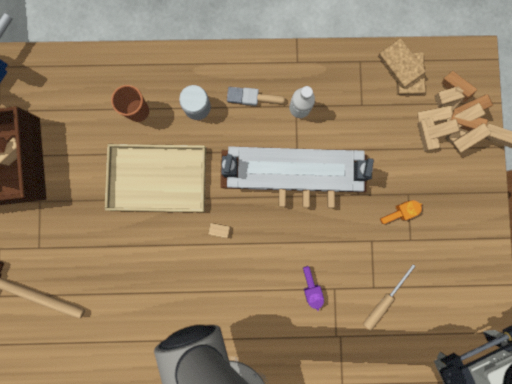

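View pics/wrist0.png

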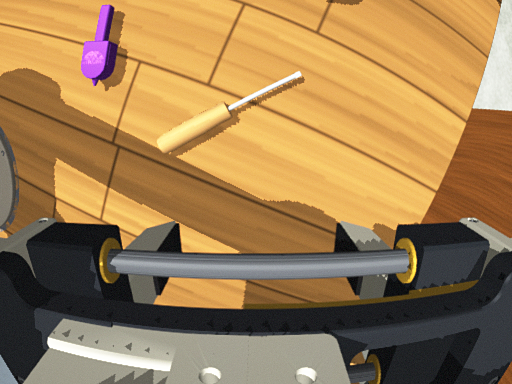

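Run:
```python
import cv2
a=cv2.imread("pics/top0.png")
cv2.imwrite("pics/top0_press.png", cv2.resize(a[135:220,210:385],None,fx=4.5,fy=4.5,interpolation=cv2.INTER_CUBIC))
cv2.imwrite("pics/top0_tray.png", cv2.resize(a[80:250,95:265],None,fx=3.5,fy=3.5,interpolation=cv2.INTER_CUBIC))
b=cv2.imread("pics/scene0.png")
cv2.imwrite("pics/scene0_press.png", cv2.resize(b[150:290,150:380],None,fx=3.4,fy=3.4,interpolation=cv2.INTER_CUBIC))
```

```text
(no output)
```

View pics/top0_press.png

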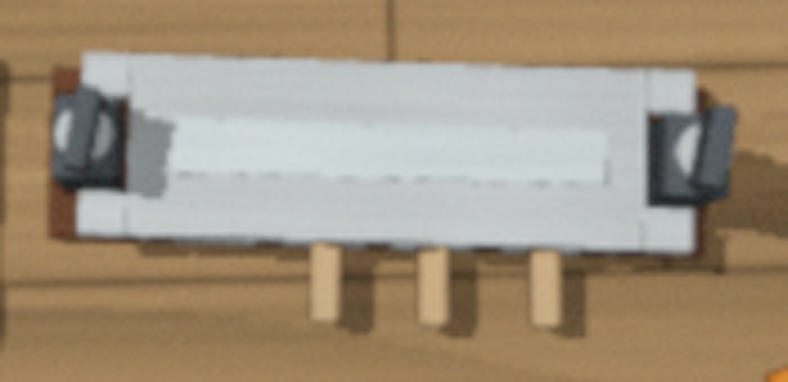

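View pics/top0_tray.png

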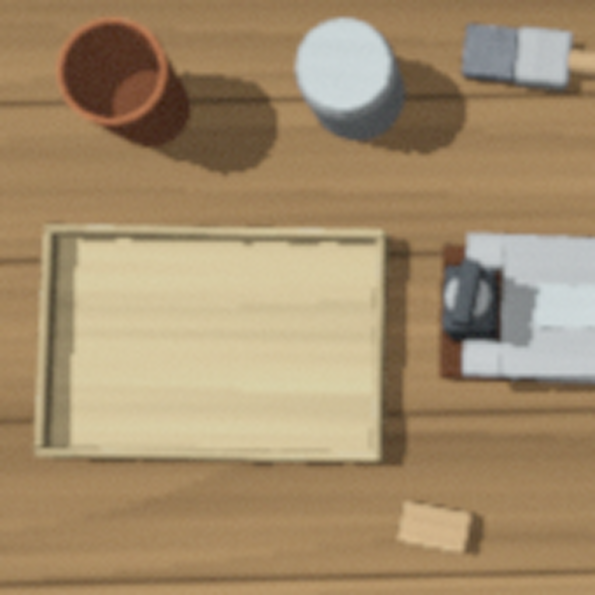

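View pics/scene0_press.png

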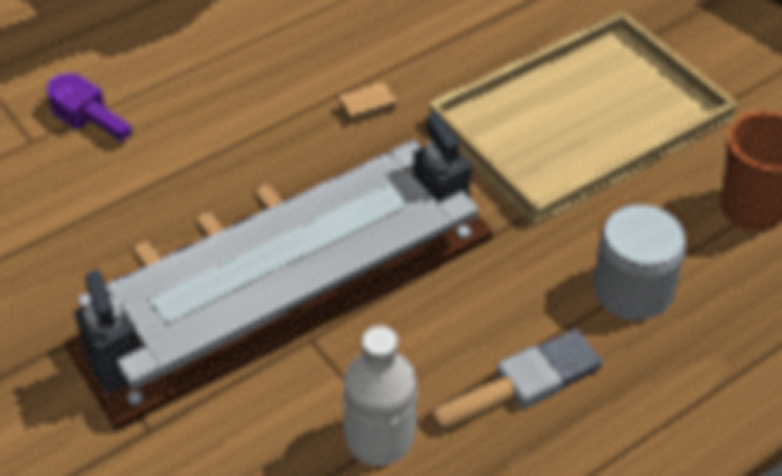

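```bash
cat > h.py <<'E'
from cell import *
import numpy as np, cv2
from scipy.spatial.transform import Rotation as R
def cam(name, save=None):
    s=observe(); c=read_camera(name)
    if "mount" in c:
        T=np.eye(4); T[:3,:3]=R.from_euler('xyz',s["tool_rot"]).as_matrix(); T[:3,3]=s["tool_pos"]
        c["E"]=T@np.array(c["mount"]); c["fish"]=True
    else: c["E"]=np.array(c["extrinsics"]); c["fish"]=False
    c["f"]=192/np.tan(np.radians(c["fov_y"])/2)
    if save: cv2.imwrite(save,c["color"][:,:,::-1]); np.savez(save[:-4],E=c["E"],f=c["f"],cx=c["cx"],cy=c["cy"],fish=c["fish"])
    c["state"]=s
    return c
def load(p):
    z=np.load(p+".npz"); c={k:z[k] for k in z.files}; c["color"]=cv2.imread(p+".png")[:,:,::-1]; return c
def p2w(c,u,v,z):
    d=np.array([u-c["cx"],v-c["cy"]])/c["f"]
    if c["fish"]:
        r=np.linalg.norm(d); ray=np.array([*(d/r*np.sin(r)),np.cos(r)]) if r>0 else np.array([0,0,1.])
    else: ray=np.array([*d,1.])
    w=c["E"][:3,:3]@ray; o=c["E"][:3,3]
    return o+w*(z-o[2])/w[2]
def w2p(c,P):
    P=np.atleast_2d(P); q=(P-c["E"][:3,3])@c["E"][:3,:3]
    if c["fish"]:
        r=np.linalg.norm(q[:,:2],axis=1); th=np.arctan2(r,q[:,2]); k=np.where(r>1e-9,th/np.maximum(r,1e-9),0)
        return np.c_[c["cx"]+c["f"]*q[:,0]*k, c["cy"]+c["f"]*q[:,1]*k]
    return np.c_[c["cx"]+c["f"]*q[:,0]/q[:,2], c["cy"]+c["f"]*q[:,1]/q[:,2]]
def yawT(x,y,yaw):
    T=np.eye(4); T[:2,:2]=[[np.cos(yaw),-np.sin(yaw)],[np.sin(yaw),np.cos(yaw)]]; T[:2,3]=[x,y]; return T
def tf(T,P): P=np.atleast_2d(P); return P@T[:3,:3].T+T[:3,3]
E
python3 - <<'E'
from h import *
c=cam("top","pics/top1.png"); s=cam("scene","pics/scene1.png")
def crop(u,v): return 210+u/4.5, 135+v/4.5
pts={"baseFL":(*crop(50,238),.014),"baseBL":(*crop(55,68),.014),"tail1":(*crop(325,322),.038),"tail2":(*crop(432,326),.038),"tail3":(*crop(545,326),.038),
"platFL":(*crop(128,236),.057),"platFR":(*crop(642,250),.057),"platBL":(*crop(131,57),.057),"platBR":(*crop(645,70),.057)}
for k,(u,v,z) in pts.items(): print(k,round(u,1),round(v,1),np.round(p2w(c,u,v,z),4))
def tc(u,v): return 95+u/3.5, 80+v/3.5
for k,(u,v) in {"tBL":(47,228),"tBR":(384,232),"tFL":(38,457),"tFR":(380,460)}.items():
    print(k,np.round(p2w(c,*tc(u,v),.025),4))
E
```

```text
baseFL 221.1 187.9 [0.5437 0.006  0.014 ]
baseBL 222.2 150.1 [0.6422 0.0017 0.014 ]
tail1 282.2 206.6 [ 0.4915 -0.1486  0.038 ]
tail2 306.0 207.4 [ 0.488  -0.2083  0.038 ]
tail3 331.1 207.4 [ 0.4867 -0.2716  0.038 ]
platFL 238.4 187.4 [ 0.5403 -0.0401  0.057 ]
platFR 352.7 190.6 [ 0.5268 -0.3224  0.057 ]
platBL 239.1 147.7 [ 0.6394 -0.0436  0.057 ]
platBR 353.3 150.6 [ 0.6267 -0.3279  0.057 ]
tBL [0.6587 0.2922 0.025 ]
tBR [0.6509 0.0457 0.025 ]
tFL [0.491  0.2978 0.025 ]
tFR [0.4837 0.0506 0.025 ]
```

Run:
```python
from h import *
s=observe(); M=R.from_euler('xyz',s["tool_rot"]).as_matrix(); print(np.round(M,3))
c=load("pics/top1"); sc=load("pics/scene1")
T=yawT(0.5833,-0.1835,-0.043)
def box(x0,x1,y0,y1,z0,z1): return [(x,y,z) for z in (z0,z1) for x,y in ((x0,y0),(x1,y0),(x1,y1),(x0,y1))]
boxes=[box(-.05,.05,-.19,.19,0,.014),box(-.05,.05,-.143,.143,.0445,.0565),box(-.023,.023,.147,.183,.014,.08),box(-.023,.023,-.183,-.147,.014,.08)]
for cc,n in ((c,"top"),(sc,"scene")):
    im=cc["color"][:,:,::-1].copy(); k=3
    im=cv2.resize(im,None,fx=k,fy=k,interpolation=cv2.INTER_CUBIC)
    for b in boxes:
        p=np.int32(k*w2p(cc,tf(T,b))+k/2)
        for i in range(4):
            for a,d in ((i,(i+1)%4),(i+4,(i+1)%4+4),(i,i+4)): cv2.line(im,tuple(map(int,p[a])),tuple(map(int,p[d])),(0,0,255),1)
    for yy in (.165,-.165):
        p=k*w2p(cc,tf(T,[(0,yy,.106)]))[0]; cv2.circle(im,(int(p[0]),int(p[1])),3,(0,255,0),-1)
    q=w2p(cc,tf(T,[(0,0,.05)]))[0]*k
    x,y=int(q[0]),int(q[1]); cv2.imwrite(f"pics/fit_{n}.png",im[max(0,y-220):y+220,max(0,x-330):x+330])
```

```text
[[-0.     0.388 -0.922]
 [ 0.001 -0.922 -0.388]
 [-1.    -0.001 -0.   ]]
```

View pics/fit_top.png

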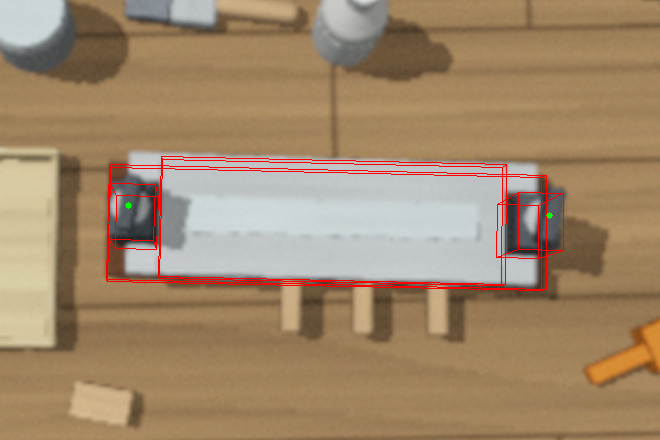

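View pics/fit_scene.png

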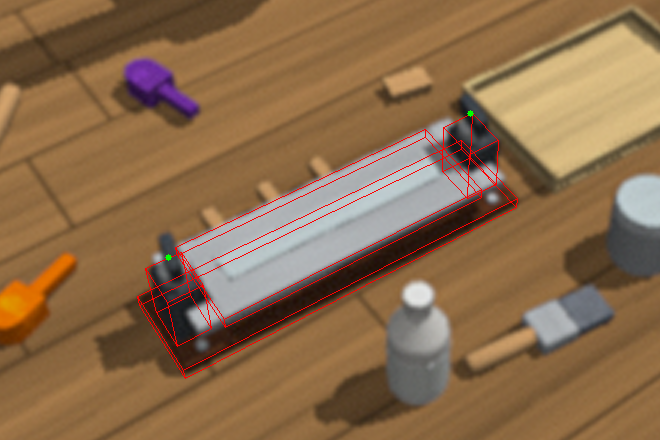

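```bash
python3 -m jog '[{"delta_pos":[0.9,0.34,0],"twist":[0,0,0],"fingers":60},{"delta_pos":[0.9,0.34,0],"twist":[0,0,0],"fingers":60},{"delta_pos":[0.9,0.34,0],"twist":[0,0,0],"fingers":60},{"delta_pos":[0.9,0.34,0],"twist":[0,0,0],"fingers":60},{"delta_pos":[0.9,0.34,0],"twist":[0,0,0],"fingers":60},{"delta_pos":[0.9,0.34,0],"twist":[0,0,0],"fingers":60},{"delta_pos":[0.9,0.34,0],"twist":[0,0,0],"fingers":60},{"delta_pos":[0.9,0.34,0],"twist":[0,0,0],"fingers":60}]' 20
python3 - <<'E'
from h import *
c=cam("wrist","pics/w1.png"); s=c["state"]; print(s["time"],np.round(s["tool_pos"],4),np.round(s["qpos"],3))
E
```

```text
time: 1.05
tool_pos: [0.5656, -0.3467, 0.4046]
tool_rot: [-0.058, 1.571, -2.801]
contact_force: [0.4, -0.8, 0.3]
opening: 0.0597
1.05 [ 0.5656 -0.3467  0.4046] [-0.665  0.606  1.092 -0.     1.444  0.507]
```

View pics/w1.png

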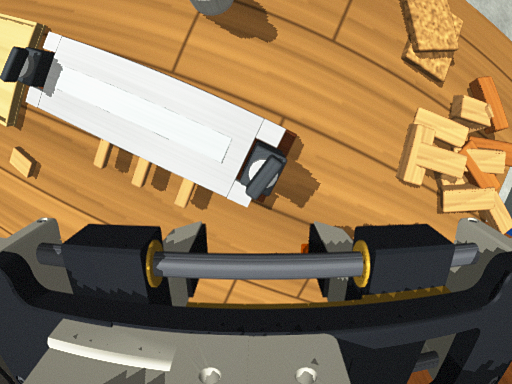

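Run:
```python
import cv2
a=cv2.imread("pics/w1.png")
cv2.imwrite("pics/w1c.png", cv2.resize(a[110:220,200:330],None,fx=5,fy=5,interpolation=cv2.INTER_CUBIC))
```

```text
(no output)
```

View pics/w1c.png

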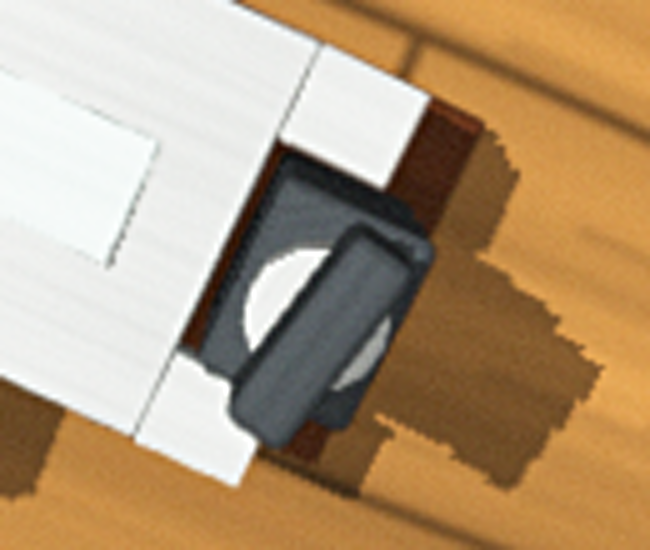

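Run:
```python
from h import *
c=load("pics/w1")
def cr(u,v): return 200+(u+.5)/5-.5,110+(v+.5)/5-.5
P=[p2w(c,*cr(u,v),.1166)[:2] for u,v in ((345,228),(412,258),(280,445),(232,410))]
P=np.array(P); print(np.round(P,4)); print("centre",P.mean(0)); d=(P[0]+P[1]-P[2]-P[3])/2; print("bar dir",np.degrees(np.arctan2(d[1],d[0])),np.linalg.norm(d), "width",np.linalg.norm(P[1]-P[0]),np.linalg.norm(P[2]-P[3]))
for u,v in ((320,45),(135,437)): print("platen side",np.round(p2w(c,*cr(u,v),.057),4))
for u,v in ((430,97),(483,125)): print(np.round(p2w(c,*cr(u,v),.014),4))
# post top corners
for u,v in ((290,150),(435,240),(352,425),(205,365)): print("post",np.round(p2w(c,*cr(u,v),.08),4))
T=yawT(0.5833,-0.1835,-0.043); print(tf(T,[(0,-.165,0),(0,.165,0),(.05,-.143,0),(-.05,-.143,0)]))
```

```text
[[ 0.5998 -0.3442]
 [ 0.5996 -0.3577]
 [ 0.5572 -0.3492]
 [ 0.56   -0.3382]]
centre [ 0.57913336 -0.34731661]
bar dir -9.918899536175564 0.041750469456882405 width 0.01352381882878534 0.01131286910461396
platen side [ 0.628  -0.3286  0.057 ]
platen side [ 0.5292 -0.3242  0.057 ]
[ 0.6262 -0.3601  0.014 ]
[ 0.6251 -0.3752  0.014 ]
post [ 0.6059 -0.3307  0.08  ]
post [ 0.6004 -0.3658  0.08  ]
post [ 0.557  -0.3657  0.08  ]
post [ 0.557  -0.3318  0.08  ]
[[ 0.57620719 -0.34834748  0.        ]
 [ 0.59039281 -0.01865252  0.        ]
 [ 0.62710668 -0.32851715  0.        ]
 [ 0.52719911 -0.32421848  0.        ]]
```

```bash
python3 -m jog '[{"delta_pos":[0.03,0,0],"twist":[0,0,1],"fingers":50},{"delta_pos":[0.03,0,0],"twist":[0,0,1],"fingers":50},{"delta_pos":[0.03,0,0],"twist":[0,0,1],"fingers":50},{"delta_pos":[0.03,0,0],"twist":[0,0,1],"fingers":50},{"delta_pos":[0.03,0,0],"twist":[0,0,1],"fingers":50},{"delta_pos":[0.03,0,0],"twist":[0,0,1],"fingers":50},{"delta_pos":[0.03,0,0],"twist":[0,0,1],"fingers":50},{"delta_pos":[0.03,0,0],"twist":[0,0,1],"fingers":50}]' && python3 -m jog '[{"delta_pos":[0,0,0],"twist":[0,0,1],"fingers":50},{"delta_pos":[0,0,0],"twist":[0,0,1],"fingers":50},{"delta_pos":[0,0,0],"twist":[0,0,1],"fingers":50},{"delta_pos":[0,0,0],"twist":[0,0,1],"fingers":50},{"delta_pos":[0,0,0],"twist":[0,0,1],"fingers":50},{"delta_pos":[0,0,0],"twist":[0,0,1],"fingers":50},{"delta_pos":[0,0,0],"twist":[0,0,1],"fingers":50},{"delta_pos":[0,0,0],"twist":[0,0,1],"fingers":50}]' && python3 -m jog '[{"delta_pos":[0,0,0],"twist":[0,0,1],"fingers":50},{"delta_pos":[0,0,0],"twist":[0,0,1],"fingers":50},{"delta_pos":[0,0,0],"twist":[0,0,1],"fingers":50},{"delta_pos":[0,0,0],"twist":[0,0,1],"fingers":50},{"delta_pos":[0,0,0],"twist":[0,0,1],"fingers":50},{"delta_pos":[0,0,0],"twist":[0,0,1],"fingers":50},{"delta_pos":[0,0,0],"twist":[0,0,1],"fingers":50},{"delta_pos":[0,0,0],"twist":[0,0,1],"fingers":50}]'
python3 - <<'E'
from h import *
c=cam("wrist","pics/w2.png"); s=c["state"]; print(s["time"],np.round(s["tool_pos"],4),np.round(s["qpos"],3))
M=R.from_euler('xyz',s["tool_rot"]).as_matrix(); print(np.degrees(np.arctan2(M[1,1],M[0,1])),np.round(M,3))
a=cv2.imread("pics/w2.png")
p=w2p(c,[(0.579,-.347,.116)])[0]; print(p); x,y=int(p[0]),int(p[1])
cv2.imwrite("pics/w2c.png", cv2.resize(a[max(0,y-60):y+60,x-70:x+70],None,fx=5,fy=5,interpolation=cv2.INTER_CUBIC)); print(x-70,max(0,y-60))
E
```

```text
time: 1.9
tool_pos: [0.5759, -0.3478, 0.4044]
tool_rot: [-1.929, 1.57, 2.453]
contact_force: [-0.6, 1.1, -0.1]
opening: 0.05
time: 2.7
tool_pos: [0.5759, -0.3478, 0.4044]
tool_rot: [-2.933, 1.57, 2.287]
contact_force: [-0.5, 0.0, -0.1]
opening: 0.05
time: 3.5
tool_pos: [0.5758, -0.3478, 0.4044]
tool_rot: [2.565, 1.57, 2.34]
contact_force: [0.5, 0.0, -0.1]
opening: 0.0498
3.5 [ 0.5758 -0.3478  0.4044] [-0.657  0.626  1.057  0.     1.459 -2.003]
77.09685606178624 [[-0.     0.223  0.975]
 [ 0.     0.975 -0.223]
 [-1.     0.    -0.001]]
[259.62467135 192.03888968]
189 132
```

View pics/w2.png

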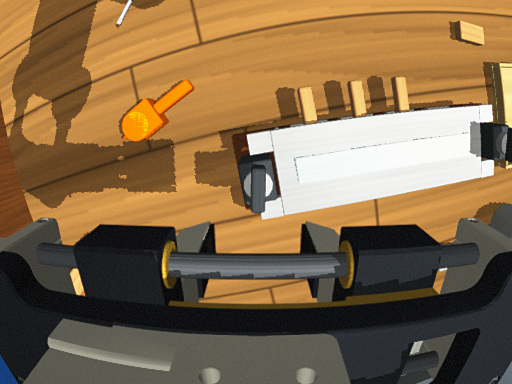

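View pics/w2c.png

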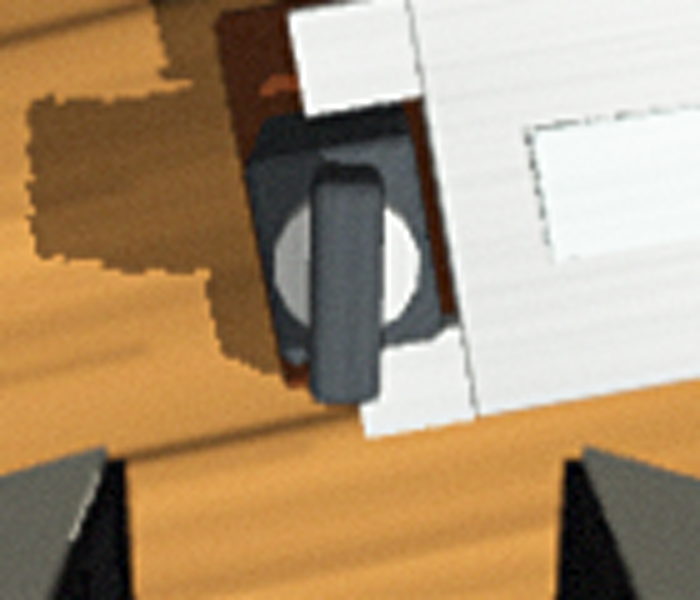

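Run:
```python
from h import *
c=load("pics/w2")
def cr(u,v): return 189+(u+.5)/5-.5,132+(v+.5)/5-.5
P=np.array([p2w(c,*cr(u,v),.1163)[:2] for u,v in ((314,180),(383,184),(376,405),(309,403))])
print(np.round(P,4)); print("centre",P.mean(0)); d=-(P[0]+P[1]-P[2]-P[3])/2; print("bar dir",np.degrees(np.arctan2(d[1],d[0])),np.linalg.norm(d), "width",np.linalg.norm(P[1]-P[0]),np.linalg.norm(P[2]-P[3]))
for u,v in ((410,0),(476,415)): print("platen side",np.round(p2w(c,*cr(u,v),.057),4))
# whole-picture points
for u,v,z in ((281.5,216,.057),(491.5,105,.057),(250,131,.057),(305,88,.038),(355.5,81,.038),(399,77.5,.038),(496,143,.116)): print(u,v,np.round(p2w(c,u,v,z),4))
```

```text
[[ 0.5545 -0.3492]
 [ 0.5581 -0.337 ]
 [ 0.5997 -0.3476]
 [ 0.5965 -0.36  ]]
centre [ 0.5771942  -0.34845013]
bar dir -14.407190802881901 0.043168212049850004 width 0.012716196997988769 0.012840675239387098
platen side [ 0.5304 -0.3232  0.057 ]
platen side [ 0.628  -0.3286  0.057 ]
281.5 216 [ 0.6291 -0.3316  0.057 ]
491.5 105 [ 0.5452 -0.0118  0.057 ]
250 131 [ 0.5247 -0.3451  0.057 ]
305 88 [ 0.49   -0.2723  0.038 ]
355.5 81 [ 0.492  -0.2096  0.038 ]
399 77.5 [ 0.4952 -0.1501  0.038 ]
496 143 [ 0.5828 -0.0668  0.116 ]
```

```bash
python3 -m jog '[{"delta_pos":[0.04,0,-0.7],"twist":[0,0,0],"fingers":40},{"delta_pos":[0,0,-0.7],"twist":[0,0,0],"fingers":40},{"delta_pos":[0,0,-0.7],"twist":[0,0,0],"fingers":40},{"delta_pos":[0,0,-0.64],"twist":[0,0,0],"fingers":40},{"delta_pos":[0,0,0],"twist":[0,0,0],"fingers":40}]' && python3 -m jog '[{"delta_pos":[0,0,0],"twist":[0,0,0],"fingers":8},{"delta_pos":[0,0,0],"twist":[0,0,0],"fingers":8},{"delta_pos":[0,0,0],"twist":[0,0,0],"fingers":8},{"delta_pos":[0,0,0],"twist":[0,0,0],"fingers":8},{"delta_pos":[0,0,0],"twist":[0,0,0],"fingers":8},{"delta_pos":[0,0,0],"twist":[0,0,0],"fingers":8}]' 40
python3 - <<'E'
from h import *
s=observe(); print(s["contact_force"],s["torque"],s["opening"],s["tool_pos"])
c=cam("wrist","pics/w3.png")
E
```

```text
time: 4.05
tool_pos: [0.5767, -0.347, 0.2624]
tool_rot: [2.708, 1.56, 2.477]
contact_force: [-0.5, 0.5, -0.8]
opening: 0.0403
time: 4.65
tool_pos: [0.5785, -0.3479, 0.2707]
tool_rot: [-0.309, 1.566, -0.539]
contact_force: [0.6, 0.7, 5.9]
opening: 0.0139
[0.6323735  0.7439092  5.92264465] [ 0.42119977 -0.21878488  0.04339564] 0.013916482129675717 [ 0.57850305 -0.34787672  0.27065522]
```

View pics/w3.png

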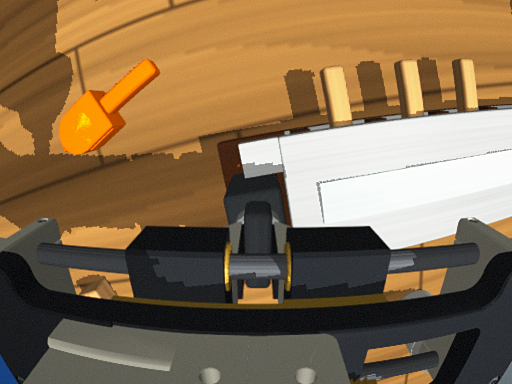

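```bash
python3 -m jog '[{"delta_pos":[0,0,0],"twist":[0,0,0],"fingers":24},{"delta_pos":[0,0,0.15],"twist":[0,0,0],"fingers":24},{"delta_pos":[0,0,0],"twist":[0,0,0],"fingers":24},{"delta_pos":[0,0,0],"twist":[0,0,0],"fingers":24}]' && python3 -m jog '[{"delta_pos":[0,0,0],"twist":[0,0,0],"fingers":8},{"delta_pos":[0,0,0],"twist":[0,0,0],"fingers":8},{"delta_pos":[0,0,0],"twist":[0,0,0],"fingers":8},{"delta_pos":[0,0,0],"twist":[0,0,0],"fingers":8}]' 40
python3 - <<'E'
from h import *
s=observe(); print(np.round(s["contact_force"],2),np.round(s["torque"],3),s["opening"],s["tool_pos"])
M=R.from_euler('xyz',s["tool_rot"]).as_matrix(); print(np.degrees(np.arctan2(M[1,1],M[0,1])),np.round(M,3))
E
```

```text
time: 5.1
tool_pos: [0.5779, -0.3478, 0.2758]
tool_rot: [-0.258, 1.57, -0.487]
contact_force: [-0.6, -0.1, 0.1]
opening: 0.0236
time: 5.5
tool_pos: [0.5778, -0.3479, 0.2749]
tool_rot: [2.971, 1.57, 2.741]
contact_force: [-0.6, -1.5, -1.4]
opening: 0.0136
[-0.63 -1.51 -1.37] [-0.08  -0.057 -0.023] 0.013633880597924785 [ 0.57777422 -0.34791287  0.27492953]
76.84287714169132 [[-0.001  0.228  0.974]
 [ 0.     0.974 -0.228]
 [-1.     0.    -0.001]]
```

```bash
python3 -m jog '[{"delta_pos":[0,0,0.005],"twist":[0,0,-1],"fingers":8},{"delta_pos":[0,0,0.005],"twist":[0,0,-1],"fingers":8},{"delta_pos":[0,0,0.005],"twist":[0,0,-1],"fingers":8},{"delta_pos":[0,0,0.005],"twist":[0,0,-1],"fingers":8},{"delta_pos":[0,0,0],"twist":[0,0,0],"fingers":8}]' 40
python3 - <<'E'
from h import *
s=observe(); print(np.round(s["contact_force"],2),np.round(s["torque"],3),s["opening"],s["tool_pos"])
M=R.from_euler('xyz',s["tool_rot"]).as_matrix(); print(np.degrees(np.arctan2(M[1,1],M[0,1])))
E
```

```text
time: 6.0
tool_pos: [0.5777, -0.348, 0.276]
tool_rot: [-2.295, 1.57, -2.944]
contact_force: [-1.2, -2.3, -2.1]
opening: 0.0136
[-1.24 -2.28 -2.12] [-0.333  0.038  0.034] 0.01364477829279776 [ 0.57771819 -0.34803408  0.27598472]
52.790632579323244
```

```bash
python3 -m jog '[{"delta_pos":[0,0,0.005],"twist":[0,0,-1],"fingers":8},{"delta_pos":[0,0,0.005],"twist":[0,0,-1],"fingers":8},{"delta_pos":[0,0,0.005],"twist":[0,0,-1],"fingers":8},{"delta_pos":[0,0,0.005],"twist":[0,0,-1],"fingers":8},{"delta_pos":[0,0,0.005],"twist":[0,0,-1],"fingers":8},{"delta_pos":[0,0,0.005],"twist":[0,0,-1],"fingers":8},{"delta_pos":[0,0,0],"twist":[0,0,0],"fingers":8}]' 40
python3 - <<'E'
from h import *
s=observe(); print(np.round(s["contact_force"],2),np.round(s["torque"],3),s["opening"],s["tool_pos"],np.round(s["qpos"],3))
M=R.from_euler('xyz',s["tool_rot"]).as_matrix(); print(np.degrees(np.arctan2(M[1,1],M[0,1])))
c=cam("wrist","pics/w4.png")
E
```

```text
time: 6.7
tool_pos: [0.5776, -0.3482, 0.2776]
tool_rot: [-1.456, 1.57, -2.731]
contact_force: [-2.2, -3.3, -0.6]
opening: 0.0138
[-2.24 -3.3  -0.6 ] [-0.514  0.242 -0.053] 0.013800566450435989 [ 0.57755124 -0.34817386  0.27756431] [-6.560e-01  7.240e-01  1.229e+00 -1.000e-03  1.189e+00 -9.510e-01]
16.928387779913237
```

View pics/w4.png

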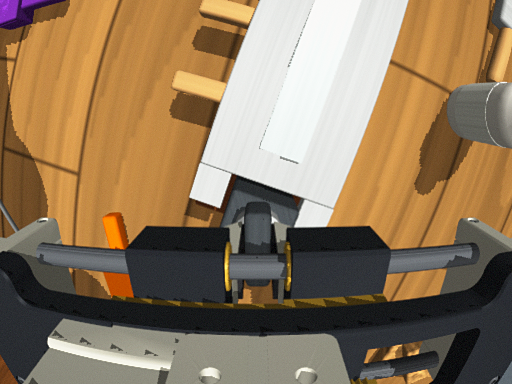

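```bash
python3 -m jog '[{"delta_pos":[0,0,0],"twist":[0,0,0],"fingers":40},{"delta_pos":[0,0,0],"twist":[0,0,0],"fingers":40},{"delta_pos":[0,0,0.8],"twist":[0,0,0],"fingers":40},{"delta_pos":[0,0,0.8],"twist":[0,0,1],"fingers":40},{"delta_pos":[0,0,0],"twist":[0,0,1],"fingers":40}]' && python3 -m jog '[{"delta_pos":[0.04,0.94,0],"twist":[0,0,1],"fingers":40},{"delta_pos":[0.04,0.94,0],"twist":[0,0,1],"fingers":40},{"delta_pos":[0.04,0.94,0],"twist":[0,0,1],"fingers":40},{"delta_pos":[0.04,0.94,0],"twist":[0,0,1],"fingers":40},{"delta_pos":[0.04,0.94,0],"twist":[0,0,1],"fingers":40},{"delta_pos":[0.04,0.94,0],"twist":[0,0,1],"fingers":40},{"delta_pos":[0.04,0.94,0],"twist":[0,0,1],"fingers":40},{"delta_pos":[0,0,0],"twist":[0,0,1],"fingers":40}]'
python3 - <<'E'
from h import *
c=cam("wrist","pics/w5.png"); s=c["state"]; print(s["time"],np.round(s["tool_pos"],4),np.round(s["qpos"],3))
M=R.from_euler('xyz',s["tool_rot"]).as_matrix(); print(np.degrees(np.arctan2(M[1,1],M[0,1])))
a=cv2.imread("pics/w5.png")
p=w2p(c,[(0.592,-.018,.116)])[0]; print(p); x,y=int(p[0]),int(p[1])
cv2.imwrite("pics/w5c.png", cv2.resize(a[max(0,y-60):y+60,x-70:x+70],None,fx=5,fy=5,interpolation=cv2.INTER_CUBIC)); print(x-70,max(0,y-60))
E
```

```text
time: 7.25
tool_pos: [0.579, -0.3478, 0.3649]
tool_rot: [0.481, 1.559, -0.58]
contact_force: [0.7, -0.0, -0.0]
opening: 0.0397
time: 8.05
tool_pos: [0.5917, -0.0128, 0.3582]
tool_rot: [1.575, 1.568, 1.358]
contact_force: [-0.7, -1.9, -0.3]
opening: 0.0402
8.05 [ 0.5917 -0.0128  0.3582] [-0.152  0.502  1.403  0.003  1.236 -1.506]
77.55436814044178
[250.89999227 205.64017182]
180 145
```

View pics/w5.png

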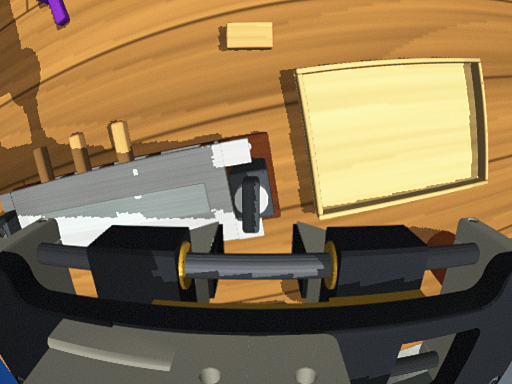

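View pics/w5c.png

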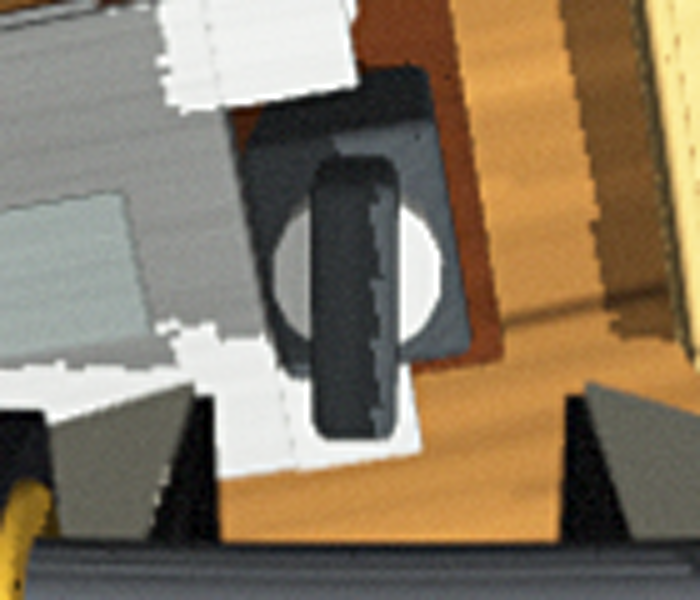

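```bash
python3 -m jog '[{"delta_pos":[0,0,0],"twist":[0,0,0],"fingers":40},{"delta_pos":[0,0,0],"twist":[0,0,0],"fingers":40}]'
python3 - <<'E'
from h import *
c=cam("wrist","pics/w6.png"); s=c["state"]; print(s["time"],np.round(s["tool_pos"],4))
M=R.from_euler('xyz',s["tool_rot"]).as_matrix(); print(np.degrees(np.arctan2(M[1,1],M[0,1])))
a=cv2.imread("pics/w6.png")
cv2.imwrite("pics/w6c.png", cv2.resize(a[145:265,180:320],None,fx=5,fy=5,interpolation=cv2.INTER_CUBIC))
E
```

```text
time: 8.3
tool_pos: [0.5919, -0.0194, 0.3578]
tool_rot: [0.73, 1.57, 0.498]
contact_force: [-0.4, 0.2, 1.0]
opening: 0.0402
8.3 [ 0.5919 -0.0194  0.3578]
76.69753862464012
```

View pics/w6c.png

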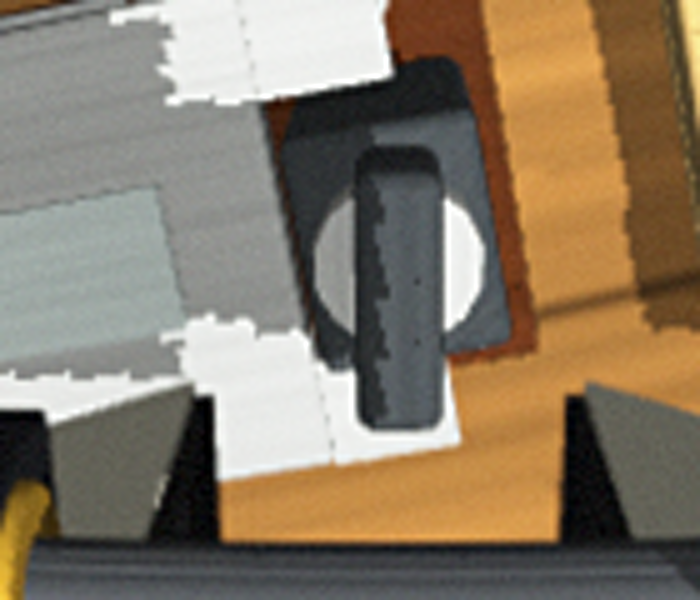

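Run:
```python
from h import *
c=load("pics/w6")
def cr(u,v): return 180+(u+.5)/5-.5,145+(v+.5)/5-.5
P=np.array([p2w(c,*cr(u,v),.1165)[:2] for u,v in ((357,170),(442,170),(442,431),(357,431))])
print(np.round(P,4)); print("centre",P.mean(0)); d=-(P[0]+P[1]-P[2]-P[3])/2; print("bar dir",np.degrees(np.arctan2(d[1],d[0])),np.linalg.norm(d), "width",np.linalg.norm(P[1]-P[0]),np.linalg.norm(P[2]-P[3]))
```

```text
[[ 0.5707 -0.0199]
 [ 0.5737 -0.0072]
 [ 0.6159 -0.0168]
 [ 0.6127 -0.0301]]
centre [ 0.59324385 -0.01851732]
bar dir -13.206458826173932 0.04319210998435677 width 0.013023340931680519 0.013749128004759999
```

```bash
python3 -m jog '[{"delta_pos":[0.025,0.02,-0.55],"twist":[0,0,0],"fingers":40},{"delta_pos":[0,0,-0.55],"twist":[0,0,0],"fingers":40},{"delta_pos":[0,0,-0.55],"twist":[0,0,0],"fingers":40},{"delta_pos":[0,0,0],"twist":[0,0,0],"fingers":24},{"delta_pos":[0,0,0],"twist":[0,0,0],"fingers":24},{"delta_pos":[0,0,0],"twist":[0,0,0],"fingers":8},{"delta_pos":[0,0,0],"twist":[0,0,0],"fingers":8},{"delta_pos":[0,0,0],"twist":[0,0,0],"fingers":8}]' 40
python3 - <<'E'
from h import *
s=observe(); print(np.round(s["contact_force"],2),np.round(s["torque"],3),s["opening"],s["tool_pos"])
M=R.from_euler('xyz',s["tool_rot"]).as_matrix(); print(np.degrees(np.arctan2(M[1,1],M[0,1])))
E
```

```text
time: 9.15
tool_pos: [0.5936, -0.0181, 0.2769]
tool_rot: [-0.056, 1.567, -0.285]
contact_force: [-0.4, -2.0, 4.7]
opening: 0.0135
[-0.36 -1.98  4.74] [-0.206 -0.083  0.069] 0.013502364867636127 [ 0.5935802  -0.01814764  0.27693648]
76.84645018086569
```

```bash
python3 -m jog '[{"delta_pos":[0,0,0.005],"twist":[0,0,-1],"fingers":8},{"delta_pos":[0,0,0.005],"twist":[0,0,-1],"fingers":8},{"delta_pos":[0,0,0.005],"twist":[0,0,-1],"fingers":8},{"delta_pos":[0,0,0.005],"twist":[0,0,-1],"fingers":8},{"delta_pos":[0,0,0.005],"twist":[0,0,-1],"fingers":8},{"delta_pos":[0,0,0.005],"twist":[0,0,-1],"fingers":8},{"delta_pos":[0,0,0.005],"twist":[0,0,-1],"fingers":8},{"delta_pos":[0,0,0.005],"twist":[0,0,-1],"fingers":8}]' 40
python3 - <<'E'
from h import *
s=observe(); print(np.round(s["contact_force"],2),np.round(s["torque"],3),s["opening"],s["tool_pos"])
M=R.from_euler('xyz',s["tool_rot"]).as_matrix(); print(np.degrees(np.arctan2(M[1,1],M[0,1])))
E
```

```text
time: 9.95
tool_pos: [0.5934, -0.0184, 0.279]
tool_rot: [0.492, 1.568, -0.579]
contact_force: [-1.7, -3.7, 6.5]
opening: 0.0135
[-1.7  -3.67  6.54] [-0.611  0.192  0.132] 0.013548213109405715 [ 0.59339419 -0.01835802  0.27902143]
28.62400198388299
```

```bash
python3 -m jog '[{"delta_pos":[0,0,0.005],"twist":[0,0,-1],"fingers":8},{"delta_pos":[0,0,0.005],"twist":[0,0,-1],"fingers":8},{"delta_pos":[0,0,0.005],"twist":[0,0,-1],"fingers":8},{"delta_pos":[0,0,0.005],"twist":[0,0,-1],"fingers":8},{"delta_pos":[0,0,0.005],"twist":[0,0,-1],"fingers":8},{"delta_pos":[0,0,0.005],"twist":[0,0,-1],"fingers":8},{"delta_pos":[0,0,0.005],"twist":[0,0,-1],"fingers":8},{"delta_pos":[0,0,0.005],"twist":[0,0,-1],"fingers":8}]' 40 && python3 -m jog '[{"delta_pos":[0,0,0.005],"twist":[0,0,-1],"fingers":8},{"delta_pos":[0,0,0.005],"twist":[0,0,-1],"fingers":8},{"delta_pos":[0,0,0.005],"twist":[0,0,-1],"fingers":8},{"delta_pos":[0,0,0.005],"twist":[0,0,-1],"fingers":8},{"delta_pos":[0,0,0],"twist":[0,0,0],"fingers":8}]' 40
python3 - <<'E'
from h import *
s=observe(); print(np.round(s["contact_force"],2),np.round(s["torque"],3),s["opening"],s["tool_pos"])
M=R.from_euler('xyz',s["tool_rot"]).as_matrix(); print(np.degrees(np.arctan2(M[1,1],M[0,1])))
c=cam("wrist","pics/w7.png"); cam("top","pics/top2.png")
E
```

```text
time: 10.75
tool_pos: [0.5931, -0.0184, 0.2811]
tool_rot: [1.058, 1.568, -0.851]
contact_force: [-4.1, -3.6, 8.5]
opening: 0.0138
time: 11.25
tool_pos: [0.5929, -0.0183, 0.2821]
tool_rot: [1.34, 1.569, -0.987]
contact_force: [-4.8, -2.6, 7.9]
opening: 0.0138
[-4.81 -2.62  7.93] [-0.603  0.732 -0.023] 0.013752976034985216 [ 0.59294745 -0.01831547  0.28211752]
-43.31228547022208
```

View pics/w7.png

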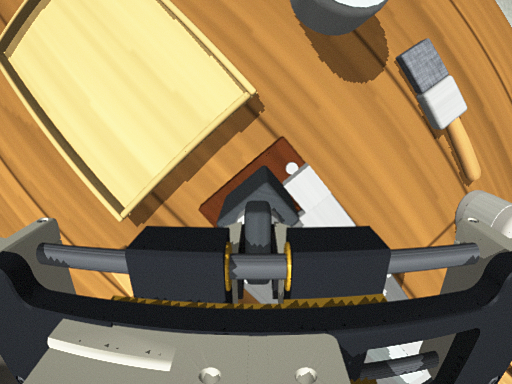

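```bash
python3 -m jog '[{"delta_pos":[0,0,0],"twist":[0,0,0],"fingers":40},{"delta_pos":[0,0,0],"twist":[0,0,0],"fingers":40},{"delta_pos":[0,0,0.8],"twist":[0,0,0],"fingers":40},{"delta_pos":[0,0,0.8],"twist":[0,0,1],"fingers":40},{"delta_pos":[0,0,0],"twist":[0,0,1],"fingers":40}]' && python3 -m jog '[{"delta_pos":[-0.044,-0.943,0],"twist":[0,0,1],"fingers":40},{"delta_pos":[-0.044,-0.943,0],"twist":[0,0,1],"fingers":40},{"delta_pos":[-0.044,-0.943,0],"twist":[0,0,1],"fingers":40},{"delta_pos":[-0.044,-0.943,0],"twist":[0,0,1],"fingers":40},{"delta_pos":[-0.044,-0.943,0],"twist":[0,0,1],"fingers":40},{"delta_pos":[-0.044,-0.943,0],"twist":[0,0,1],"fingers":40},{"delta_pos":[-0.044,-0.943,0],"twist":[0,0,1],"fingers":40},{"delta_pos":[0,0,0],"twist":[0,0,1],"fingers":40}]' && python3 -m jog '[{"delta_pos":[0,0,0],"twist":[0,0,0],"fingers":40},{"delta_pos":[0,0,0],"twist":[0,0,0],"fingers":40}]'
python3 - <<'E'
from h import *
c=cam("wrist","pics/w8.png"); s=c["state"]; print(s["time"],np.round(s["tool_pos"],4),np.round(s["qpos"],3))
M=R.from_euler('xyz',s["tool_rot"]).as_matrix(); print(np.degrees(np.arctan2(M[1,1],M[0,1])))
a=cv2.imread("pics/w8.png")
p=w2p(c,[(0.578,-.348,.119)])[0]; print(p); x,y=int(p[0]),int(p[1])
cv2.imwrite("pics/w8c.png", cv2.resize(a[max(0,y-60):y+60,x-70:x+70],None,fx=5,fy=5,interpolation=cv2.INTER_CUBIC)); print(x-70,max(0,y-60))
E
```

```text
time: 11.85
tool_pos: [0.5942, -0.0177, 0.3662]
tool_rot: [1.979, 1.56, -0.131]
contact_force: [-0.3, -0.2, 0.0]
opening: 0.04
time: 12.65
tool_pos: [0.5763, -0.3537, 0.3593]
tool_rot: [-0.403, 1.569, -1.681]
contact_force: [-0.9, 0.7, -0.0]
opening: 0.0402
time: 12.85
tool_pos: [0.5779, -0.3473, 0.3599]
tool_rot: [-3.13, 1.57, 1.874]
contact_force: [-0.8, -0.6, 1.2]
opening: 0.0399
12.85 [ 0.5779 -0.3473  0.3599] [-6.550e-01  6.550e-01  1.125e+00  1.000e-03  1.362e+00 -9.470e-01]
16.715366289925562
[257.01490937 205.29342377]
187 145
```

View pics/w8c.png

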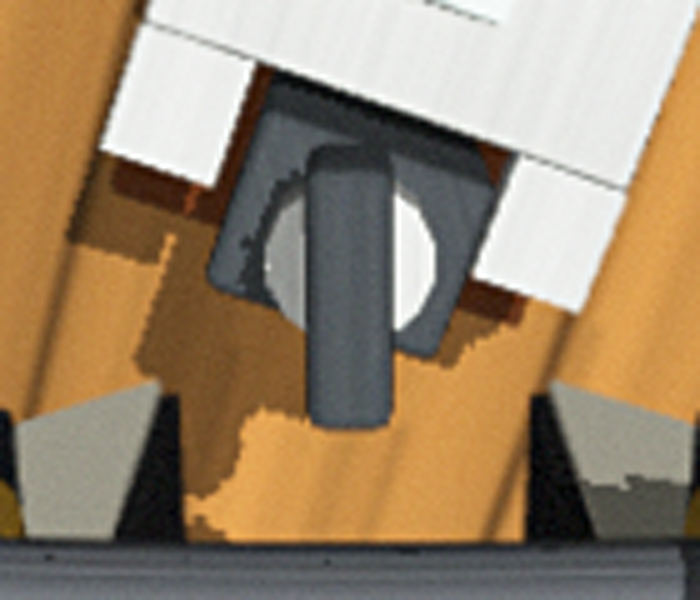

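```bash
python3 -m jog '[{"delta_pos":[0,-0.01,-0.55],"twist":[0,0,0],"fingers":40},{"delta_pos":[0,0,-0.55],"twist":[0,0,0],"fingers":40},{"delta_pos":[0,0,-0.53],"twist":[0,0,0],"fingers":40},{"delta_pos":[0,0,0],"twist":[0,0,0],"fingers":24},{"delta_pos":[0,0,0],"twist":[0,0,0],"fingers":24},{"delta_pos":[0,0,0],"twist":[0,0,0],"fingers":24},{"delta_pos":[0,0,0],"twist":[0,0,0],"fingers":8},{"delta_pos":[0,0,0],"twist":[0,0,0],"fingers":8}]' 40 && python3 -m jog '[{"delta_pos":[0,0,0],"twist":[0,0,0],"fingers":8},{"delta_pos":[0,0,0.005],"twist":[0,0,-1],"fingers":8},{"delta_pos":[0,0,0.005],"twist":[0,0,-1],"fingers":8},{"delta_pos":[0,0,0.005],"twist":[0,0,-1],"fingers":8},{"delta_pos":[0,0,0.005],"twist":[0,0,-1],"fingers":8}]' 40
python3 - <<'E'
from h import *
s=observe(); print(np.round(s["contact_force"],2),np.round(s["torque"],3),s["opening"],s["tool_pos"])
M=R.from_euler('xyz',s["tool_rot"]).as_matrix(); print(np.degrees(np.arctan2(M[1,1],M[0,1])))
E
```

```text
time: 13.7
tool_pos: [0.5775, -0.3487, 0.2803]
tool_rot: [-0.143, 1.569, -1.42]
contact_force: [-0.1, 1.7, 5.8]
opening: 0.0134
time: 14.2
tool_pos: [0.5772, -0.3487, 0.2814]
tool_rot: [-0.093, 1.569, -1.793]
contact_force: [-6.1, 1.1, 7.9]
opening: 0.014
[-6.06  1.1   7.9 ] [-0.018  0.891  0.137] 0.01403549118612365 [ 0.57719404 -0.34873469  0.28135353]
-7.402950146416856
```

```bash
python3 -m jog '[{"delta_pos":[0,0,0.005],"twist":[0,0,-1],"fingers":8},{"delta_pos":[0,0,0.005],"twist":[0,0,-1],"fingers":8},{"delta_pos":[0,0,0.005],"twist":[0,0,-1],"fingers":8},{"delta_pos":[0,0,0.005],"twist":[0,0,-1],"fingers":8},{"delta_pos":[0,0,0.005],"twist":[0,0,-1],"fingers":8},{"delta_pos":[0,0,0.005],"twist":[0,0,-1],"fingers":8},{"delta_pos":[0,0,0.005],"twist":[0,0,-1],"fingers":8},{"delta_pos":[0,0,0.005],"twist":[0,0,-1],"fingers":8}]' 40 && python3 -m jog '[{"delta_pos":[0,0,0.005],"twist":[0,0,-1],"fingers":8},{"delta_pos":[0,0,0.005],"twist":[0,0,-1],"fingers":8},{"delta_pos":[0,0,0.005],"twist":[0,0,-1],"fingers":8},{"delta_pos":[0,0,0.005],"twist":[0,0,-1],"fingers":8},{"delta_pos":[0,0,0.005],"twist":[0,0,-1],"fingers":8},{"delta_pos":[0,0,0.005],"twist":[0,0,-1],"fingers":8},{"delta_pos":[0,0,0],"twist":[0,0,0],"fingers":8}]' 40
python3 - <<'E'
from h import *
s=observe(); print(np.round(s["contact_force"],2),np.round(s["torque"],3),s["opening"],s["tool_pos"],np.round(s["qpos"],3))
M=R.from_euler('xyz',s["tool_rot"]).as_matrix(); print(np.degrees(np.arctan2(M[1,1],M[0,1])))
c=cam("wrist","pics/w9.png")
E
```

```text
time: 15.0
tool_pos: [0.5768, -0.3485, 0.2834]
tool_rot: [-0.453, 1.569, -2.99]
contact_force: [-8.0, 2.1, 9.0]
opening: 0.0141
time: 15.7
tool_pos: [0.5767, -0.348, 0.285]
tool_rot: [-0.267, 1.568, 2.851]
contact_force: [-8.6, 4.0, 11.2]
opening: 0.0139
[-8.64  4.02 11.2 ] [ 0.683  1.6   -0.023] 0.013860152773905203 [ 0.57668989 -0.34803293  0.28501813] [-6.560e-01  7.160e-01  1.223e+00 -1.000e-03  1.206e+00  9.380e-01]
-91.32874988202518
```

View pics/w9.png

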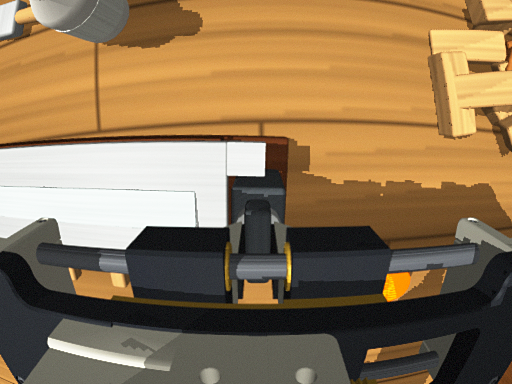

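```bash
python3 -m jog '[{"delta_pos":[0,0,0],"twist":[0,0,0],"fingers":40},{"delta_pos":[0,0,0],"twist":[0,0,0],"fingers":40},{"delta_pos":[0,0,0.8],"twist":[0,0,0],"fingers":40},{"delta_pos":[0,0,0.7],"twist":[0,0,0],"fingers":40},{"delta_pos":[0,0,0],"twist":[0,0,1],"fingers":40}]' && python3 -m jog '[{"delta_pos":[0.043,0.943,0],"twist":[0,0,1],"fingers":40},{"delta_pos":[0.043,0.943,0],"twist":[0,0,1],"fingers":40},{"delta_pos":[0.043,0.943,0],"twist":[0,0,1],"fingers":40},{"delta_pos":[0.043,0.943,0],"twist":[0,0,1],"fingers":40},{"delta_pos":[0.043,0.943,0],"twist":[0,0,1],"fingers":40},{"delta_pos":[0.043,0.943,0],"twist":[0,0,1],"fingers":40},{"delta_pos":[0.043,0.943,0],"twist":[0,0,1],"fingers":40},{"delta_pos":[0,0,0],"twist":[0,0,0],"fingers":40}]' && python3 -m jog '[{"delta_pos":[0,0,0],"twist":[0,0,0],"fingers":40},{"delta_pos":[0,0,0],"twist":[0,0,0],"fingers":40}]'
python3 - <<'E'
from h import *
c=cam("wrist","pics/w10.png"); s=c["state"]; print(s["time"],np.round(s["tool_pos"],4),np.round(s["qpos"],3))
M=R.from_euler('xyz',s["tool_rot"]).as_matrix(); print(np.degrees(np.arctan2(M[1,1],M[0,1])))
a=cv2.imread("pics/w10.png")
p=w2p(c,[(0.593,-.0183,.1218)])[0]; print(p); x,y=int(p[0]),int(p[1])
cv2.imwrite("pics/w10c.png", cv2.resize(a[max(0,y-60):y+60,x-70:x+70],None,fx=5,fy=5,interpolation=cv2.INTER_CUBIC)); print(x-70,max(0,y-60))
E
```

```text
time: 16.25
tool_pos: [0.5786, -0.3489, 0.3644]
tool_rot: [2.413, 1.56, -0.642]
contact_force: [0.2, 0.7, 0.8]
opening: 0.0396
time: 17.05
tool_pos: [0.5927, -0.0128, 0.3584]
tool_rot: [-2.686, 1.569, 1.282]
contact_force: [-0.7, -0.2, -0.2]
opening: 0.04
time: 17.25
tool_pos: [0.5929, -0.0193, 0.3582]
tool_rot: [1.224, 1.57, -1.102]
contact_force: [-0.1, 0.6, -0.0]
opening: 0.0402
17.25 [ 0.5929 -0.0193  0.3582] [-1.610e-01  5.040e-01  1.399e+00 -1.000e-03  1.238e+00  5.930e-01]
-43.239936674826524
[255.50254609 205.7223149 ]
185 145
```

View pics/w10c.png

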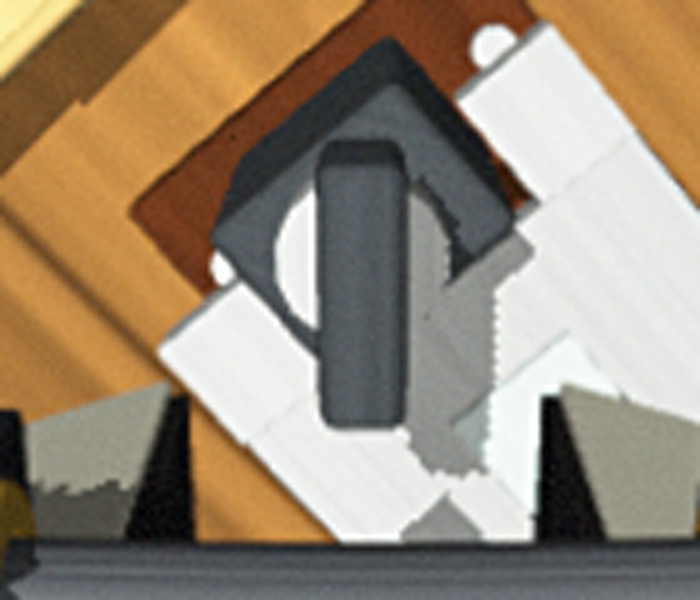

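```bash
python3 -m jog '[{"delta_pos":[0.004,0.01,-0.51],"twist":[0,0,0],"fingers":40},{"delta_pos":[0,0,-0.51],"twist":[0,0,0],"fingers":40},{"delta_pos":[0,0,-0.51],"twist":[0,0,0],"fingers":40},{"delta_pos":[0,0,0],"twist":[0,0,0],"fingers":24},{"delta_pos":[0,0,0],"twist":[0,0,0],"fingers":24},{"delta_pos":[0,0,0],"twist":[0,0,0],"fingers":24},{"delta_pos":[0,0,0],"twist":[0,0,0],"fingers":8},{"delta_pos":[0,0,0],"twist":[0,0,0],"fingers":8}]' 40 && python3 -m jog '[{"delta_pos":[0,0,0],"twist":[0,0,0],"fingers":8},{"delta_pos":[0,0,0.005],"twist":[0,0,-1],"fingers":8},{"delta_pos":[0,0,0.005],"twist":[0,0,-1],"fingers":8},{"delta_pos":[0,0,0.005],"twist":[0,0,-1],"fingers":8},{"delta_pos":[0,0,0.005],"twist":[0,0,-1],"fingers":8},{"delta_pos":[0,0,0.005],"twist":[0,0,-1],"fingers":8},{"delta_pos":[0,0,0.005],"twist":[0,0,-1],"fingers":8},{"delta_pos":[0,0,0.005],"twist":[0,0,-1],"fingers":8}]' 40
python3 - <<'E'
from h import *
s=observe(); print(np.round(s["contact_force"],2),np.round(s["torque"],3),s["opening"],s["tool_pos"])
M=R.from_euler('xyz',s["tool_rot"]).as_matrix(); print(np.degrees(np.arctan2(M[1,1],M[0,1])))
E
```

```text
time: 18.1
tool_pos: [0.5933, -0.018, 0.283]
tool_rot: [2.084, 1.568, -0.24]
contact_force: [0.5, -1.4, 3.5]
opening: 0.0136
time: 18.9
tool_pos: [0.5933, -0.018, 0.2847]
tool_rot: [2.614, 1.568, -0.447]
contact_force: [0.1, -0.7, 5.0]
opening: 0.0134
[ 0.11 -0.65  4.95] [-0.284  0.091  0.114] 0.013359590156547146 [ 0.59330812 -0.01799053  0.28474104]
-85.36916195686285
```

```bash
python3 -m jog '[{"delta_pos":[0,0,0.005],"twist":[0,0,-1],"fingers":8},{"delta_pos":[0,0,0.005],"twist":[0,0,-1],"fingers":8},{"delta_pos":[0,0,0.005],"twist":[0,0,-1],"fingers":8},{"delta_pos":[0,0,0.005],"twist":[0,0,-1],"fingers":8},{"delta_pos":[0,0,0.005],"twist":[0,0,-1],"fingers":8},{"delta_pos":[0,0,0.005],"twist":[0,0,-1],"fingers":8},{"delta_pos":[0,0,0],"twist":[0,0,0],"fingers":8}]' 40
python3 - <<'E'
from h import *
s=observe(); print(np.round(s["contact_force"],2),np.round(s["torque"],3),s["opening"],s["tool_pos"])
M=R.from_euler('xyz',s["tool_rot"]).as_matrix(); print(np.degrees(np.arctan2(M[1,1],M[0,1])))
E
```

```text
time: 19.6
tool_pos: [0.5933, -0.0181, 0.2863]
tool_rot: [-3.097, 1.568, -0.502]
contact_force: [-0.3, -1.5, 5.5]
opening: 0.014
[-0.31 -1.49  5.55] [-0.319  0.186 -0.021] 0.013974372385638752 [ 0.59326697 -0.01809376  0.2863124 ]
-121.30756399347787
```

```bash
python3 -m jog '[{"delta_pos":[0,0,0.003],"twist":[0,0,-0.6],"fingers":8},{"delta_pos":[0,0,0.003],"twist":[0,0,-0.6],"fingers":8},{"delta_pos":[0,0,0],"twist":[0,0,0],"fingers":8}]' 40
python3 - <<'E'
from h import *
s=observe(); print(np.round(s["contact_force"],2),np.round(s["torque"],3),s["opening"],s["tool_pos"])
M=R.from_euler('xyz',s["tool_rot"]).as_matrix(); print(np.degrees(np.arctan2(M[1,1],M[0,1])))
E
python3 -m jog '[{"delta_pos":[0,0,0.003],"twist":[0,0,-0.5],"fingers":8},{"delta_pos":[0,0,0],"twist":[0,0,0],"fingers":8}]' 40
python3 - <<'E'
from h import *
s=observe(); print(np.round(s["contact_force"],2),np.round(s["torque"],3),s["opening"],s["tool_pos"])
M=R.from_euler('xyz',s["tool_rot"]).as_matrix(); print(np.degrees(np.arctan2(M[1,1],M[0,1])))
E
```

```text
time: 19.9
tool_pos: [0.5933, -0.0181, 0.2866]
tool_rot: [-2.993, 1.568, -0.522]
contact_force: [-1.1, -0.7, 5.8]
opening: 0.0137
[-1.1  -0.73  5.82] [-0.282  0.134 -0.024] 0.013733067016203146 [ 0.593264   -0.01808398  0.28663328]
-128.4341927952433
time: 20.1
tool_pos: [0.5933, -0.0181, 0.2867]
tool_rot: [-3.008, 1.568, -0.588]
contact_force: [-1.0, -1.6, 5.2]
opening: 0.0134
[-0.97 -1.61  5.19] [-0.319  0.125  0.325] 0.013441001862493075 [ 0.59327784 -0.01808612  0.28671885]
-131.36120604342335
```

```bash
python3 -m jog '[{"delta_pos":[0,0,0],"twist":[0,0,0],"fingers":40},{"delta_pos":[0,0,0],"twist":[0,0,0],"fingers":40},{"delta_pos":[0,0,0.8],"twist":[0,0,0],"fingers":40},{"delta_pos":[0,0,0.7],"twist":[0,0,0],"fingers":40},{"delta_pos":[0,0,0],"twist":[0,0,0],"fingers":40}]' && python3 -m jog '[{"delta_pos":[-0.045,-0.941,0],"twist":[0,0,1],"fingers":40},{"delta_pos":[-0.045,-0.941,0],"twist":[0,0,1],"fingers":40},{"delta_pos":[-0.045,-0.941,0],"twist":[0,0,1],"fingers":40},{"delta_pos":[-0.045,-0.941,0],"twist":[0,0,1],"fingers":40},{"delta_pos":[-0.045,-0.941,0],"twist":[0,0,1],"fingers":40},{"delta_pos":[-0.045,-0.941,0],"twist":[0,0,1],"fingers":40},{"delta_pos":[-0.045,-0.941,0],"twist":[0,0,0.7],"fingers":40},{"delta_pos":[0,0,0],"twist":[0,0,0],"fingers":40}]' && python3 -m jog '[{"delta_pos":[0,0,0],"twist":[0,0,0],"fingers":40},{"delta_pos":[0,0,0],"twist":[0,0,0],"fingers":40}]'
python3 - <<'E'
from h import *
c=cam("wrist","pics/w11.png"); s=c["state"]; print(s["time"],np.round(s["tool_pos"],4),np.round(s["qpos"],3))
M=R.from_euler('xyz',s["tool_rot"]).as_matrix(); print(np.degrees(np.arctan2(M[1,1],M[0,1])))
a=cv2.imread("pics/w11.png")
p=w2p(c,[(0.577,-.348,.1238)])[0]; print(p); x,y=int(p[0]),int(p[1])
cv2.imwrite("pics/w11c.png", cv2.resize(a[max(0,y-60):y+60,x-70:x+70],None,fx=5,fy=5,interpolation=cv2.INTER_CUBIC)); print(x-70,max(0,y-60))
E
```

```text
time: 20.6
tool_pos: [0.5939, -0.0177, 0.3655]
tool_rot: [-2.565, 1.562, -0.145]
contact_force: [0.5, -0.7, 0.7]
opening: 0.0396
time: 21.4
tool_pos: [0.5756, -0.3528, 0.3585]
tool_rot: [0.618, 1.569, -2.548]
contact_force: [-0.0, -0.1, 0.6]
opening: 0.0398
time: 21.6
tool_pos: [0.5774, -0.3461, 0.3597]
tool_rot: [-0.887, 1.569, 2.235]
contact_force: [-0.1, -0.1, 0.9]
opening: 0.04
21.6 [ 0.5774 -0.3461  0.3597] [-0.654  0.653  1.129  0.     1.361  0.937]
-91.13521901269758
[259.57860253 207.80298551]
189 147
```

View pics/w11c.png

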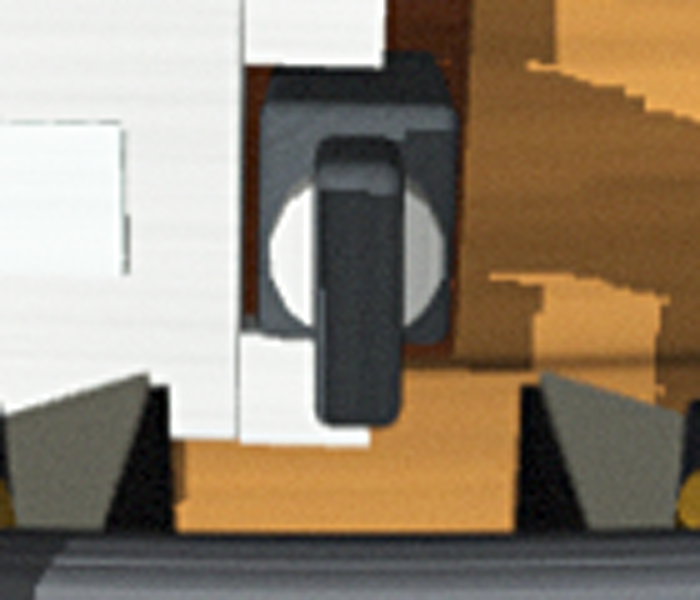

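```bash
python3 -m jog '[{"delta_pos":[0,-0.045,-0.5],"twist":[0,0,0],"fingers":40},{"delta_pos":[0,0,-0.5],"twist":[0,0,0],"fingers":40},{"delta_pos":[0,0,-0.5],"twist":[0,0,0],"fingers":40},{"delta_pos":[0,0,0],"twist":[0,0,0],"fingers":24},{"delta_pos":[0,0,0],"twist":[0,0,0],"fingers":24},{"delta_pos":[0,0,0],"twist":[0,0,0],"fingers":24},{"delta_pos":[0,0,0],"twist":[0,0,0],"fingers":8},{"delta_pos":[0,0,0],"twist":[0,0,0],"fingers":8}]' 40 && python3 -m jog '[{"delta_pos":[0,0,0],"twist":[0,0,0],"fingers":8},{"delta_pos":[0,0,0.005],"twist":[0,0,-1],"fingers":8},{"delta_pos":[0,0,0.005],"twist":[0,0,-1],"fingers":8},{"delta_pos":[0,0,0.005],"twist":[0,0,-1],"fingers":8},{"delta_pos":[0,0,0.005],"twist":[0,0,-1],"fingers":8},{"delta_pos":[0,0,0.005],"twist":[0,0,-1],"fingers":8},{"delta_pos":[0,0,0],"twist":[0,0,0],"fingers":8}]' 40
python3 - <<'E'
from h import *
s=observe(); print(np.round(s["contact_force"],2),np.round(s["torque"],3),s["opening"],s["tool_pos"])
M=R.from_euler('xyz',s["tool_rot"]).as_matrix(); print(np.degrees(np.arctan2(M[1,1],M[0,1])))
E
```

```text
time: 22.45
tool_pos: [0.5777, -0.3482, 0.2871]
tool_rot: [-2.309, 1.568, 0.812]
contact_force: [0.2, 1.6, 5.4]
opening: 0.0138
time: 23.15
tool_pos: [0.5776, -0.3485, 0.2884]
tool_rot: [-2.182, 1.569, 0.415]
contact_force: [0.1, 5.6, 5.6]
opening: 0.0137
[0.13 5.62 5.57] [1.067 0.072 0.016] 0.013710887348189872 [ 0.57756779 -0.34852483  0.28836857]
-121.23595086233189
```

```bash
python3 -m jog '[{"delta_pos":[0,0,0.003],"twist":[0,0,-0.6],"fingers":8},{"delta_pos":[0,0,0.003],"twist":[0,0,-0.6],"fingers":8},{"delta_pos":[0,0,0.003],"twist":[0,0,-0.5],"fingers":8},{"delta_pos":[0,0,0],"twist":[0,0,0],"fingers":8}]' 40
python3 - <<'E'
from h import *
s=observe(); print(np.round(s["contact_force"],2),np.round(s["torque"],3),s["opening"],s["tool_pos"])
M=R.from_euler('xyz',s["tool_rot"]).as_matrix(); print(np.degrees(np.arctan2(M[1,1],M[0,1])))
E
```

```text
time: 23.55
tool_pos: [0.5775, -0.3486, 0.2888]
tool_rot: [-2.072, 1.569, 0.348]
contact_force: [-0.9, 5.4, 5.3]
opening: 0.0132
[-0.89  5.38  5.32] [1.017 0.116 0.258] 0.013237423993574119 [ 0.5775186  -0.34856138  0.28876533]
-131.2992454664811
```

```bash
python3 -m jog '[{"delta_pos":[0,0,0],"twist":[0,0,0],"fingers":40},{"delta_pos":[0,0,0],"twist":[0,0,0],"fingers":40},{"delta_pos":[0,0,0.6],"twist":[0,0,0],"fingers":40},{"delta_pos":[0,0,0.6],"twist":[0,0,0],"fingers":40},{"delta_pos":[-0.31,0.69,0],"twist":[0,0,1],"fingers":40},{"delta_pos":[-0.31,0.69,0],"twist":[0,0,1],"fingers":40},{"delta_pos":[-0.31,0.69,0],"twist":[0,0,1],"fingers":40},{"delta_pos":[-0.31,0.69,0],"twist":[0,0,1],"fingers":40}]' && python3 -m jog '[{"delta_pos":[0,0,0],"twist":[0,0,1],"fingers":40},{"delta_pos":[0,0,0],"twist":[0,0,1],"fingers":40},{"delta_pos":[0,0,0],"twist":[0,0,0.5],"fingers":40},{"delta_pos":[0,0,0],"twist":[0,0,0],"fingers":40},{"delta_pos":[0,0,0],"twist":[0,0,0],"fingers":40}]'
python3 - <<'E'
from h import *
c=cam("wrist","pics/w12.png"); s=c["state"]; print(s["time"],np.round(s["tool_pos"],4),np.round(s["qpos"],3))
M=R.from_euler('xyz',s["tool_rot"]).as_matrix(); print(np.degrees(np.arctan2(M[1,1],M[0,1])))
cam("top","pics/top3.png"); cam("scene","pics/scene3.png")
E
```

```text
time: 24.35
tool_pos: [0.5143, -0.2105, 0.3472]
tool_rot: [2.354, 1.57, -1.087]
contact_force: [0.0, 0.3, -0.7]
opening: 0.0399
time: 24.85
tool_pos: [0.5152, -0.2116, 0.3472]
tool_rot: [1.898, 1.57, -1.286]
contact_force: [-0.6, 0.9, 0.0]
opening: 0.04
24.85 [ 0.5152 -0.2116  0.3472] [-0.527  0.451  1.522 -0.     1.169  1.086]
-92.44012340381813
```

View pics/w12.png

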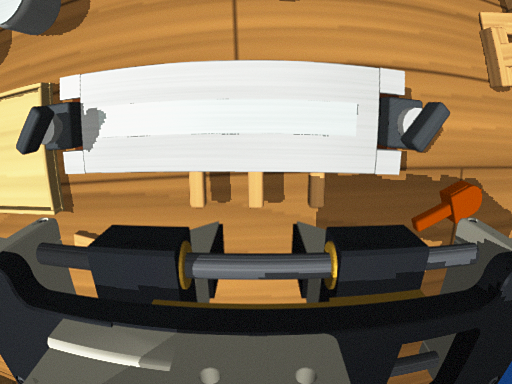

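View pics/scene3.png

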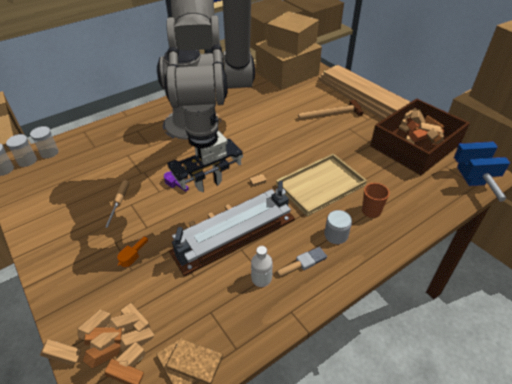

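Run:
```python
import cv2
a=cv2.imread("pics/w12.png")
cv2.imwrite("pics/w12c.png", cv2.resize(a[155:225,175:340],None,fx=4.8,fy=4.8,interpolation=cv2.INTER_CUBIC))
```

```text
(no output)
```

View pics/w12c.png

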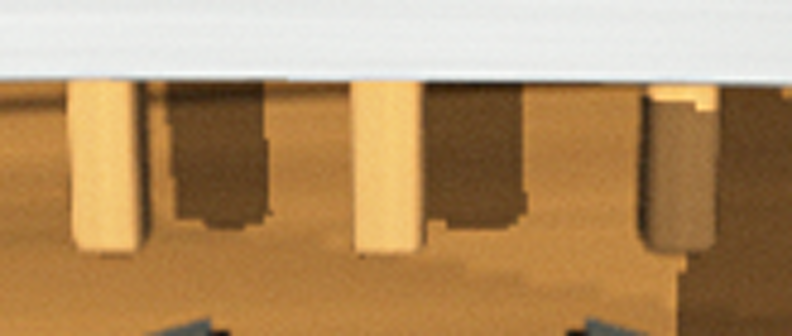

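Run:
```python
from h import *
c=load("pics/w12")
def cr(u,v): return 175+(u+.5)/4.8-.5,155+(v+.5)/4.8-.5
for n,(a,b,e,f,y) in {"A":(70,135,74,138,249),"B":(352,421,355,423,250),"C":(650,718,650,716,248)}.items():
    P=np.array([p2w(c,*cr(u,v),.038)[:2] for u,v in ((a,82),(b,82),(f,y-4),(e,y-4))]); print(n,np.round(P,4).tolist()); m=(P[0]+P[1])/2; k=(P[2]+P[3])/2; d=m-k
    print("  root",m,"end",k,"yaw",np.arctan2(d[1],d[0]),"w",np.linalg.norm(P[0]-P[1]),np.linalg.norm(P[2]-P[3]))
T=yawT(.5855,-.1833,-.0472)
for y in (.031,-.031,-.093): print(tf(T,[(-.072,y,.037),(-.095,y,.037)]))
```

```text
A [[0.5317, -0.1439], [0.531, -0.158], [0.4952, -0.1554], [0.4957, -0.1411]]
  root [ 0.53137226 -0.15096231] end [ 0.49546056 -0.14823376] yaw -0.0758335250412605 w 0.01404973510868898 0.014268853924106593
B [[0.5288, -0.2035], [0.5282, -0.2178], [0.4925, -0.2168], [0.4931, -0.2023]]
  root [ 0.52848949 -0.21063879] end [ 0.49277841 -0.20956685] yaw -0.03000775875626187 w 0.014303303252801781 0.01453909345850341
C [[0.5263, -0.2658], [0.5258, -0.2804], [0.4899, -0.2806], [0.4906, -0.2659]]
  root [ 0.52607584 -0.2730961 ] end [ 0.4902756  -0.27322758] yaw 0.0036728082159025424 w 0.014676991931973965 0.0147005041846478
[[ 0.51504284 -0.14893739  0.037     ]
 [ 0.49206846 -0.14785219  0.037     ]]
[[ 0.51211753 -0.21086834  0.037     ]
 [ 0.48914315 -0.20978314  0.037     ]]
[[ 0.50919222 -0.27279929  0.037     ]
 [ 0.48621783 -0.27171409  0.037     ]]
```

```bash
python3 -m jog '[{"delta_pos":[-0.064,0.028,-0.8],"twist":[0,0,0],"fingers":40},{"delta_pos":[0,0,-0.8],"twist":[0,0,0],"fingers":40},{"delta_pos":[0,0,-0.7],"twist":[0,0,0],"fingers":40},{"delta_pos":[0,0,-0.4],"twist":[0,0,0],"fingers":40},{"delta_pos":[0,0,-0.2],"twist":[0,0,0],"fingers":40},{"delta_pos":[0,0,-0.1],"twist":[0,0,0],"fingers":40},{"delta_pos":[0,0,0],"twist":[0,0,0],"fingers":40},{"delta_pos":[0,0,0],"twist":[0,0,0],"fingers":40}]'
python3 - <<'E'
from h import *
c=cam("wrist","pics/w13.png"); s=c["state"]; print(s["time"],np.round(s["tool_pos"],4),np.round(s["contact_force"],2))
E
```

```text
time: 25.8
tool_pos: [0.5124, -0.2103, 0.1982]
tool_rot: [2.604, 1.569, -0.579]
contact_force: [0.3, 0.3, -0.6]
opening: 0.0404
25.8 [ 0.5124 -0.2103  0.1982] [ 0.27  0.33 -0.62]
```

View pics/w13.png

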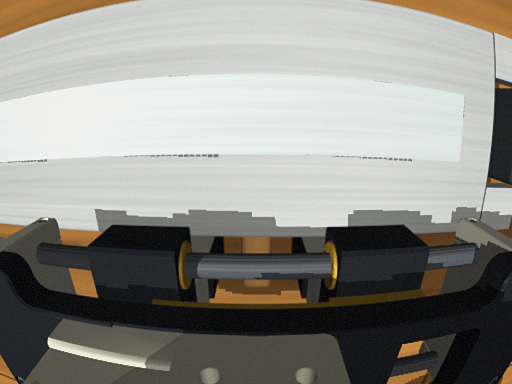

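```bash
python3 -m jog '[{"delta_pos":[0,0,0],"twist":[0,0,0],"fingers":8},{"delta_pos":[0,0,0],"twist":[0,0,0],"fingers":8},{"delta_pos":[0,0,0],"twist":[0,0,0],"fingers":8},{"delta_pos":[0,0,0],"twist":[0,0,0],"fingers":8},{"delta_pos":[0,0,0],"twist":[0,0,0],"fingers":8},{"delta_pos":[0,0,0],"twist":[0,0,0],"fingers":8}]' 35
python3 - <<'E'
from h import *
s=observe(); print(s["time"],np.round(s["tool_pos"],4),np.round(s["contact_force"],2),np.round(s["torque"],3),s["opening"])
E
```

```text
time: 26.45
tool_pos: [0.5121, -0.21, 0.1973]
tool_rot: [2.325, 1.57, -0.857]
contact_force: [0.0, -0.5, 2.4]
opening: 0.0154
26.45 [ 0.5121 -0.21    0.1973] [ 0.04 -0.53  2.36] [ 0.093  0.043 -0.046] 0.015442965180996
```

```bash
python3 -m jog '[{"delta_pos":[0,0,0.05],"twist":[0,0,0],"fingers":8},{"delta_pos":[0,0,0.05],"twist":[0,0,0],"fingers":8},{"delta_pos":[0,0,0.04],"twist":[0,0,0],"fingers":8},{"delta_pos":[0,0,0],"twist":[0,0,0],"fingers":8},{"delta_pos":[0,0,0],"twist":[0,0,0],"fingers":8}]' 35
python3 - <<'E'
from h import *
s=observe(); print(s["time"],np.round(s["tool_pos"],4),np.round(s["contact_force"],2),np.round(s["torque"],3),s["opening"])
cam("scene","pics/scene4.png"); a=cv2.imread("pics/scene4.png"); cv2.imwrite("pics/scene4c.png",cv2.resize(a[120:280,150:320],None,fx=4,fy=4,interpolation=cv2.INTER_CUBIC))
E
```

```text
time: 26.95
tool_pos: [0.512, -0.21, 0.2042]
tool_rot: [1.459, 1.571, -1.723]
contact_force: [-0.5, 0.3, -0.1]
opening: 0.0157
26.95 [ 0.512  -0.21    0.2042] [-0.49  0.25 -0.15] [ 0.022  0.017 -0.066] 0.015699303829095995
```

```bash
python3 -m jog '[{"delta_pos":[-0.1,0.005,0],"twist":[0,0,0],"fingers":8},{"delta_pos":[-0.2,0.01,0],"twist":[0,0,0],"fingers":8},{"delta_pos":[-0.2,0.01,0],"twist":[0,0,0],"fingers":8},{"delta_pos":[-0.2,0.01,0],"twist":[0,0,0],"fingers":8}]' 35
python3 - <<'E'
from h import *
s=observe(); print(s["time"],np.round(s["tool_pos"],4),np.round(s["contact_force"],2),np.round(s["torque"],3),s["opening"])
E
python3 -m jog '[{"delta_pos":[-0.3,0.015,0],"twist":[0,0,0],"fingers":8},{"delta_pos":[-0.3,0.015,0],"twist":[0,0,0],"fingers":8},{"delta_pos":[-0.3,0.015,0],"twist":[0,0,0],"fingers":8},{"delta_pos":[-0.3,0.015,0],"twist":[0,0,0],"fingers":8},{"delta_pos":[-0.1,0.005,0],"twist":[0,0,0],"fingers":8},{"delta_pos":[0,0,0],"twist":[0,0,0],"fingers":8}]' 35
python3 - <<'E'
from h import *
s=observe(); print(s["time"],np.round(s["tool_pos"],4),np.round(s["contact_force"],2),np.round(s["torque"],3),s["opening"])
cam("wrist","pics/w14.png"); cam("top","pics/top4.png")
a=cv2.imread("pics/top4.png"); cv2.imwrite("pics/top4c.png",cv2.resize(a[130:260,200:390],None,fx=4,fy=4,interpolation=cv2.INTER_CUBIC))
E
```

```text
time: 27.4
tool_pos: [0.4758, -0.2081, 0.2041]
tool_rot: [-0.286, 1.57, 2.815]
contact_force: [0.2, -0.4, -0.9]
opening: 0.0162
27.4 [ 0.4758 -0.2081  0.2041] [ 0.19 -0.39 -0.88] [0.026 0.075 0.033] 0.01619934655347771
time: 28.0
tool_pos: [0.4114, -0.205, 0.2043]
tool_rot: [-0.073, 1.571, 3.026]
contact_force: [0.1, 0.4, -0.8]
opening: 0.016
28.0 [ 0.4114 -0.205   0.2043] [ 0.07  0.36 -0.85] [ 0.028 -0.016  0.029] 0.01595132344896273
```

View pics/w14.png

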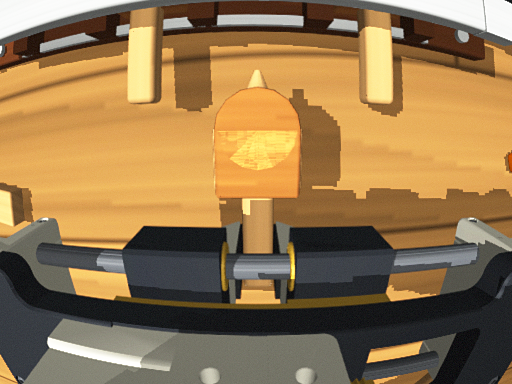

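View pics/top4c.png

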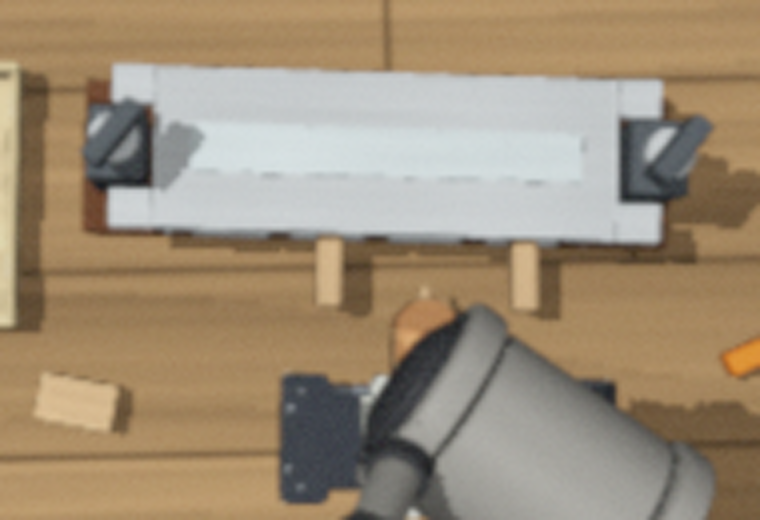

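Run:
```python
from h import *
c=load("pics/w14")
print("tool",c["E"][:3,3])
r=p2w(c,257,197,.051); print("body rear",r, "grasp->rear", r[0]-.4114)
print("beak@.035",p2w(c,257,70,.036))
for u in (214,300): print(p2w(c,u,160,.051))
t=load("pics/top4"); 
a=t["color"][:,:,::-1]; cv2.imwrite("pics/top4t.png",cv2.resize(a[130:230,90:240],None,fx=5,fy=5,interpolation=cv2.INTER_CUBIC))
```

```text
tool [ 0.48381852 -0.20846162  0.18514388]
body rear [ 0.44424547 -0.20669868  0.051     ] grasp->rear 0.03284547338111349
beak@.035 [ 0.50482323 -0.20926594  0.036     ]
[ 0.46276868 -0.18771348  0.051     ]
[ 0.46108761 -0.22719015  0.051     ]
```

View pics/top4t.png

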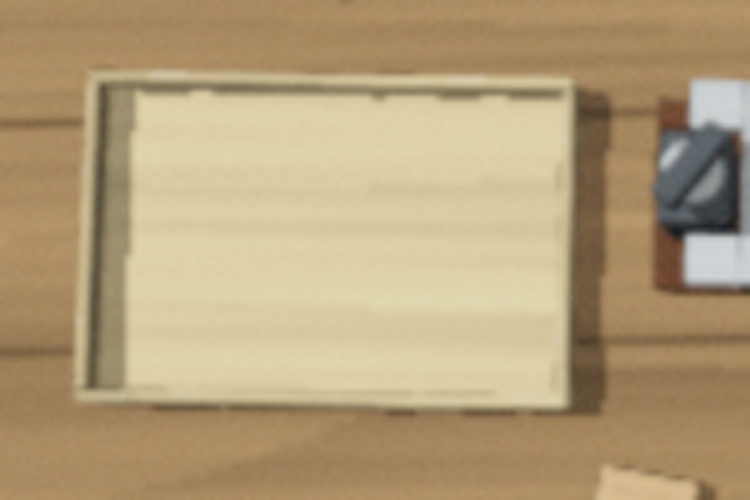

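```bash
cat >> h.py <<'E'
def tray(c,pts):
    P=np.array([p2w(c,u,v,.025)[:2] for u,v in pts]) # BL(+x,+y) BR(+x,-y) FR FL
    m=P.mean(0); d=(P[0]+P[3]-P[1]-P[2])/2; e=(P[0]+P[1]-P[2]-P[3])/2
    return m,np.arctan2(-d[0],d[1]),np.linalg.norm(d),np.linalg.norm(e)
E
python3 - <<'E'
from h import *
t=load("pics/top4")
print(tray(t,[(90+(u+.5)/5-.5,130+(v+.5)/5-.5) for u,v in ((90,72),(573,77),(569,410),(77,403))]))
# top-cam bias check: knob centres known L(.5933,-.0181) R(.5777,-.3485)
w=load("pics/w10"); print(np.round(w2p(w,[(0.49,.05,.025),(.485,.298,.025)]),1))
E
```

```text
(array([0.57281296, 0.17307027]), np.float64(-0.032440578426776875), np.float64(0.2483245054456173), np.float64(0.17041525035724112))
[[150.2 196.1]
 [ 28.3  64. ]]
```

```bash
python3 -m jog '[{"delta_pos":[0,0,0.5],"twist":[0,0,0],"fingers":8},{"delta_pos":[0,0.3,0.5],"twist":[0,0,0],"fingers":8},{"delta_pos":[0,0.8,0],"twist":[0,0,0],"fingers":8},{"delta_pos":[0,0.9,0],"twist":[0,0,0],"fingers":8},{"delta_pos":[0,0.9,0],"twist":[0,0,0],"fingers":8},{"delta_pos":[0,0.9,0],"twist":[0,0,0],"fingers":8},{"delta_pos":[0,0.95,0],"twist":[0,0,0],"fingers":8}]' 35 && python3 -m jog '[{"delta_pos":[0.5,0.85,0],"twist":[0,0,0],"fingers":8},{"delta_pos":[0.5,0.85,0],"twist":[0,0,0],"fingers":8},{"delta_pos":[0.5,0.85,0],"twist":[0,0,0],"fingers":8},{"delta_pos":[0.5,0.85,0],"twist":[0,0,0],"fingers":8},{"delta_pos":[0.5,0.85,0],"twist":[0,0,0],"fingers":8},{"delta_pos":[0,0.1,0],"twist":[0,0,0],"fingers":8},{"delta_pos":[0,0,0],"twist":[0,0,0],"fingers":8},{"delta_pos":[0,0,0],"twist":[0,0,0],"fingers":8}]' 35
python3 - <<'E'
from h import *
c=cam("wrist","pics/w15.png"); s=c["state"]; print(s["time"],np.round(s["tool_pos"],4),np.round(s["qpos"],3),s["opening"])
M=R.from_euler('xyz',s["tool_rot"]).as_matrix(); print(np.degrees(np.arctan2(M[1,1],M[0,1])))
E
```

```text
time: 28.8
tool_pos: [0.4124, 0.0343, 0.2544]
tool_rot: [3.069, 1.569, -0.114]
contact_force: [1.3, -0.0, -0.7]
opening: 0.0157
time: 29.6
tool_pos: [0.5366, 0.2496, 0.2537]
tool_rot: [0.565, 1.569, -2.617]
contact_force: [0.3, 0.1, -0.9]
opening: 0.0157
29.6 [0.5366 0.2496 0.2537] [ 0.306  0.614  1.523 -0.     1.006  1.918] 0.01570469397421231
-92.33690625315778
```

View pics/w15.png

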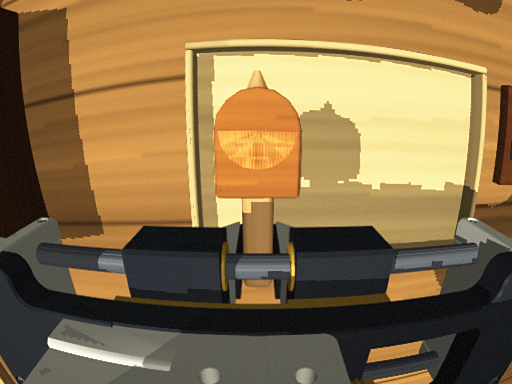

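Run:
```python
from h import *
c=load("pics/w15")
for u,v in ((188,45),(486,70),(194,220)): print(np.round(p2w(c,u,v,.025),4))
T=yawT(.5728,.1731,-.0324); print(tf(T,[(.085,.125,.025),(.085,-.125,.025),(0,.125,.025)]))
```

```text
[0.6603 0.2927 0.025 ]
[0.6519 0.0464 0.025 ]
[0.5305 0.2976 0.025 ]
[[0.66180468 0.29528088 0.025     ]
 [0.6537061  0.04541209 0.025     ]
 [0.57684929 0.2980344  0.025     ]]
```

```bash
python3 -m jog '[{"delta_pos":[0,0,-0.4],"twist":[0,0,0],"fingers":8},{"delta_pos":[0,0,-0.4],"twist":[0,0,0],"fingers":8},{"delta_pos":[0,0,-0.2],"twist":[0,0,0],"fingers":8},{"delta_pos":[0,0,-0.15],"twist":[0,0,0],"fingers":8},{"delta_pos":[0,0,-0.1],"twist":[0,0,0],"fingers":8},{"delta_pos":[0,0,0],"twist":[0,0,0],"fingers":8},{"delta_pos":[0,0,0],"twist":[0,0,0],"fingers":8}]' 35
python3 - <<'E'
from h import *
s=observe(); print(s["time"],np.round(s["tool_pos"],4),np.round(s["contact_force"],2),np.round(s["torque"],3),s["opening"])
E
```

```text
time: 30.35
tool_pos: [0.5373, 0.25, 0.1922]
tool_rot: [-2.876, 1.57, 0.225]
contact_force: [0.8, 0.4, -0.1]
opening: 0.0156
30.35 [0.5373 0.25   0.1922] [ 0.75  0.43 -0.13] [0.033 0.059 0.014] 0.015635869736647334
```

```bash
python3 -m jog '[{"delta_pos":[0,0,-0.04],"twist":[0,0,0],"fingers":8},{"delta_pos":[0,0,-0.015],"twist":[0,0,0],"fingers":8},{"delta_pos":[0,0,0],"twist":[0,0,0],"fingers":8},{"delta_pos":[0,0,0],"twist":[0,0,0],"fingers":8}]' 35 && python3 -m jog '[{"delta_pos":[0,0,0],"twist":[0,0,0],"fingers":20},{"delta_pos":[0,0,0],"twist":[0,0,0],"fingers":24},{"delta_pos":[0,0,0],"twist":[0,0,0],"fingers":32},{"delta_pos":[0,0,0],"twist":[0,0,0],"fingers":36},{"delta_pos":[0,0,0.6],"twist":[0,0,0],"fingers":36},{"delta_pos":[0,0,0.8],"twist":[0,0,0],"fingers":36},{"delta_pos":[0,0,0],"twist":[0,0,0],"fingers":36},{"delta_pos":[0,0,0],"twist":[0,0,0],"fingers":36}]'
python3 - <<'E'
from h import *
c=cam("wrist","pics/w16.png"); s=c["state"]; print(s["time"],np.round(s["tool_pos"],4),np.round(s["contact_force"],2),s["opening"])
E
```

```text
time: 30.75
tool_pos: [0.5371, 0.2501, 0.1893]
tool_rot: [-2.907, 1.57, 0.194]
contact_force: [-1.2, -0.8, 2.8]
opening: 0.0158
time: 31.55
tool_pos: [0.5372, 0.25, 0.2598]
tool_rot: [-2.831, 1.569, 0.27]
contact_force: [0.3, 0.7, 0.7]
opening: 0.0359
31.55 [0.5372 0.25   0.2598] [0.29 0.73 0.74] 0.03591210978662339
```

View pics/w16.png

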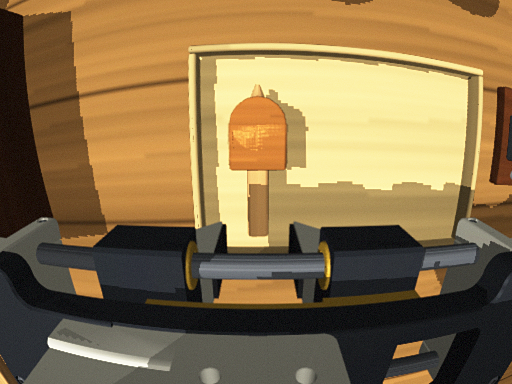

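```bash
python3 -m jog '[{"delta_pos":[-0.35,-0.9,0.1],"twist":[0,0,0],"fingers":40},{"delta_pos":[-0.35,-0.9,0.1],"twist":[0,0,0],"fingers":40},{"delta_pos":[-0.35,-0.9,0.1],"twist":[0,0,0],"fingers":40},{"delta_pos":[0,-0.9,0.1],"twist":[0,0,0],"fingers":40},{"delta_pos":[0,-0.9,0.1],"twist":[0,0,0],"fingers":40},{"delta_pos":[0,-0.9,0.1],"twist":[0,0,0],"fingers":40},{"delta_pos":[0.2,-0.86,0.1],"twist":[0,0,0],"fingers":40},{"delta_pos":[0.2,-0.86,0.1],"twist":[0,0,0],"fingers":40}]' && python3 -m jog '[{"delta_pos":[0.2,-0.86,0],"twist":[0,0,0],"fingers":40},{"delta_pos":[0,0,0],"twist":[0,0,0],"fingers":40},{"delta_pos":[0,0,0],"twist":[0,0,0],"fingers":40}]'
python3 - <<'E'
from h import *
c=cam("wrist","pics/w17.png"); s=c["state"]; print(s["time"],np.round(s["tool_pos"],4),np.round(s["contact_force"],2),s["opening"])
M=R.from_euler('xyz',s["tool_rot"]).as_matrix(); print(np.degrees(np.arctan2(M[1,1],M[0,1])))
a=cv2.imread("pics/w17.png"); cv2.imwrite("pics/w17c.png",cv2.resize(a[150:240,180:340],None,fx=4.8,fy=4.8,interpolation=cv2.INTER_CUBIC))
E
```

```text
time: 32.4
tool_pos: [0.504, -0.1077, 0.2978]
tool_rot: [-0.324, 1.568, 2.776]
contact_force: [1.4, 0.3, 0.1]
opening: 0.0399
time: 32.7
tool_pos: [0.5141, -0.1496, 0.2973]
tool_rot: [-0.432, 1.567, 2.666]
contact_force: [-0.4, -0.1, -0.2]
opening: 0.04
32.7 [ 0.5141 -0.1496  0.2973] [-0.44 -0.14 -0.22] 0.04003861639125954
-92.47632322162002
```

View pics/w17.png

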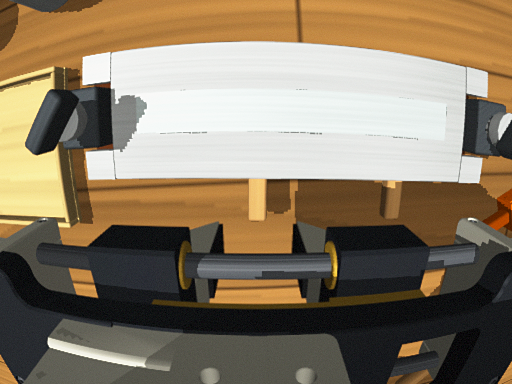

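View pics/w17c.png

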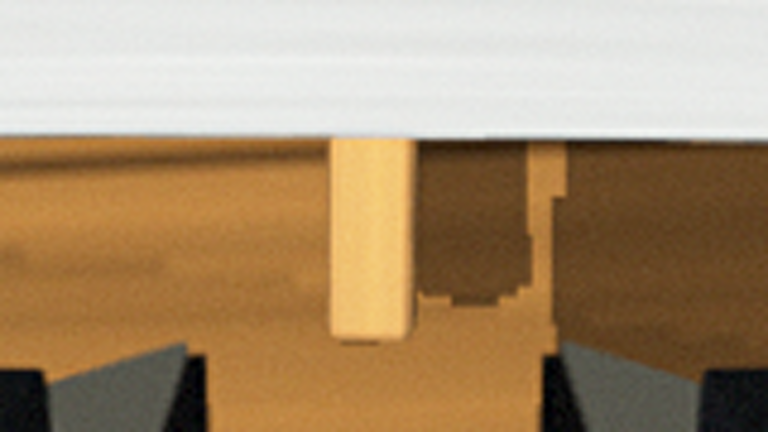

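```bash
python3 -m jog '[{"delta_pos":[0,0,-0.7],"twist":[0,0,0],"fingers":40},{"delta_pos":[0,0,-0.6],"twist":[0,0,0],"fingers":40},{"delta_pos":[0,0,-0.4],"twist":[0,0,0],"fingers":40},{"delta_pos":[0,0,-0.2],"twist":[0,0,0],"fingers":40},{"delta_pos":[0,0,-0.1],"twist":[0,0,0],"fingers":40},{"delta_pos":[0,0,0],"twist":[0,0,0],"fingers":40},{"delta_pos":[0,0,0],"twist":[0,0,0],"fingers":40}]' && python3 -m jog '[{"delta_pos":[0,0,0],"twist":[0,0,0],"fingers":8},{"delta_pos":[0,0,0],"twist":[0,0,0],"fingers":8},{"delta_pos":[0,0,0],"twist":[0,0,0],"fingers":8},{"delta_pos":[0,0,0],"twist":[0,0,0],"fingers":8},{"delta_pos":[0,0,0],"twist":[0,0,0],"fingers":8},{"delta_pos":[0,0,0],"twist":[0,0,0],"fingers":8}]' 35
python3 - <<'E'
from h import *
s=observe(); print(s["time"],np.round(s["tool_pos"],4),np.round(s["contact_force"],2),np.round(s["torque"],3),s["opening"])
E
```

```text
time: 33.45
tool_pos: [0.5149, -0.1488, 0.1998]
tool_rot: [2.726, 1.569, -0.456]
contact_force: [0.5, 0.8, -0.2]
opening: 0.04
time: 34.05
tool_pos: [0.5146, -0.1491, 0.1991]
tool_rot: [2.488, 1.57, -0.695]
contact_force: [-0.6, 0.1, 4.0]
opening: 0.0157
34.05 [ 0.5146 -0.1491  0.1991] [-0.63  0.12  4.04] [-0.007  0.075  0.042] 0.01574313530937313
```

```bash
python3 -m jog '[{"delta_pos":[0,0,0.05],"twist":[0,0,0],"fingers":8},{"delta_pos":[0,0,0.05],"twist":[0,0,0],"fingers":8},{"delta_pos":[0,0,0.05],"twist":[0,0,0],"fingers":8},{"delta_pos":[0,0,0],"twist":[0,0,0],"fingers":8},{"delta_pos":[0,0,0],"twist":[0,0,0],"fingers":8}]' 35
python3 - <<'E'
from h import *
s=observe(); print(s["time"],np.round(s["tool_pos"],4),np.round(s["contact_force"],2),np.round(s["torque"],3),s["opening"])
E
```

```text
time: 34.55
tool_pos: [0.5145, -0.149, 0.2064]
tool_rot: [1.316, 1.571, -1.867]
contact_force: [-0.2, 0.5, -0.4]
opening: 0.0156
34.55 [ 0.5145 -0.149   0.2064] [-0.17  0.52 -0.43] [0.007 0.084 0.001] 0.015560515122680757
```

Rise is 7.3 mm, with no load from the platen. Pulling A out.

```bash
python3 -m jog '[{"delta_pos":[-0.1,0.005,0],"twist":[0,0,0],"fingers":8},{"delta_pos":[-0.2,0.01,0],"twist":[0,0,0],"fingers":8},{"delta_pos":[-0.2,0.01,0],"twist":[0,0,0],"fingers":8},{"delta_pos":[-0.2,0.01,0],"twist":[0,0,0],"fingers":8}]' 35
python3 - <<'E'
from h import *
s=observe(); print(s["time"],np.round(s["tool_pos"],4),np.round(s["contact_force"],2),np.round(s["torque"],3),s["opening"])
E
python3 -m jog '[{"delta_pos":[-0.3,0.015,0],"twist":[0,0,0],"fingers":8},{"delta_pos":[-0.3,0.015,0],"twist":[0,0,0],"fingers":8},{"delta_pos":[-0.3,0.015,0],"twist":[0,0,0],"fingers":8},{"delta_pos":[-0.3,0.015,0],"twist":[0,0,0],"fingers":8},{"delta_pos":[-0.1,0.005,0],"twist":[0,0,0],"fingers":8},{"delta_pos":[0,0,0],"twist":[0,0,0],"fingers":8}]' 35
python3 - <<'E'
from h import *
s=observe(); print(s["time"],np.round(s["tool_pos"],4),np.round(s["contact_force"],2),np.round(s["torque"],3),s["opening"])
cam("wrist","pics/w18.png"); cam("top","pics/top5.png")
a=cv2.imread("pics/top5.png"); cv2.imwrite("pics/top5c.png",cv2.resize(a[130:230,90:240],None,fx=5,fy=5,interpolation=cv2.INTER_CUBIC))
E
```

```text
time: 34.95
tool_pos: [0.4783, -0.1471, 0.2063]
tool_rot: [-0.266, 1.57, 2.834]
contact_force: [0.2, 0.2, -0.9]
opening: 0.0155
34.95 [ 0.4783 -0.1471  0.2063] [ 0.22  0.17 -0.87] [0.067 0.05  0.076] 0.015467497727909603
time: 35.55
tool_pos: [0.4139, -0.144, 0.2066]
tool_rot: [0.344, 1.571, -2.84]
contact_force: [-0.3, -0.4, -1.1]
opening: 0.0157
35.55 [ 0.4139 -0.144   0.2066] [-0.33 -0.36 -1.09] [ 0.064  0.042 -0.046] 0.0157281382806307
```

View pics/w18.png

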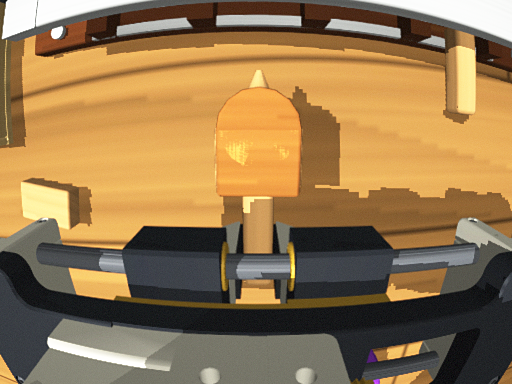

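View pics/top5c.png

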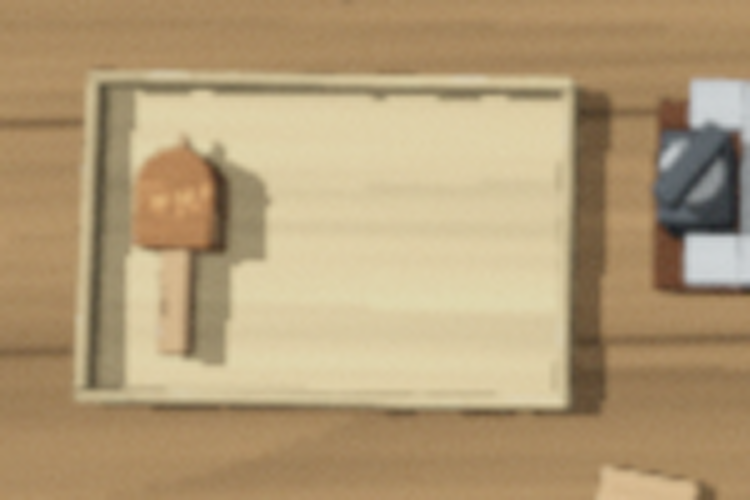

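```bash
python3 -m jog '[{"delta_pos":[0,0,0.5],"twist":[0,0,0],"fingers":8},{"delta_pos":[0,0.3,0.5],"twist":[0,0,0],"fingers":8},{"delta_pos":[0,0.8,0],"twist":[0,0,0],"fingers":8},{"delta_pos":[0,0.9,0],"twist":[0,0,0],"fingers":8},{"delta_pos":[0,0.9,0],"twist":[0,0,0],"fingers":8}]' 35 && python3 -m jog '[{"delta_pos":[0.5,0.72,0],"twist":[0,0,0],"fingers":8},{"delta_pos":[0.5,0.72,0],"twist":[0,0,0],"fingers":8},{"delta_pos":[0.5,0.72,0],"twist":[0,0,0],"fingers":8},{"delta_pos":[0.5,0.72,0],"twist":[0,0,0],"fingers":8},{"delta_pos":[0.47,0.78,0],"twist":[0,0,0],"fingers":8},{"delta_pos":[0,0,0],"twist":[0,0,0],"fingers":8},{"delta_pos":[0,0,0],"twist":[0,0,0],"fingers":8},{"delta_pos":[0,0,0],"twist":[0,0,0],"fingers":8}]' 35
python3 - <<'E'
from h import *
c=cam("wrist","pics/w19.png"); s=c["state"]; print(s["time"],np.round(s["tool_pos"],4),np.round(s["contact_force"],2),s["opening"])
E
```

```text
time: 36.15
tool_pos: [0.415, 0.0023, 0.2568]
tool_rot: [3.015, 1.569, -0.169]
contact_force: [0.7, 0.6, -1.1]
opening: 0.0157
time: 36.95
tool_pos: [0.5377, 0.1837, 0.256]
tool_rot: [0.442, 1.57, -2.74]
contact_force: [-0.3, -0.6, 0.2]
opening: 0.0159
36.95 [0.5377 0.1837 0.256 ] [-0.34 -0.6   0.22] 0.015852264365919085
```

View pics/w19.png

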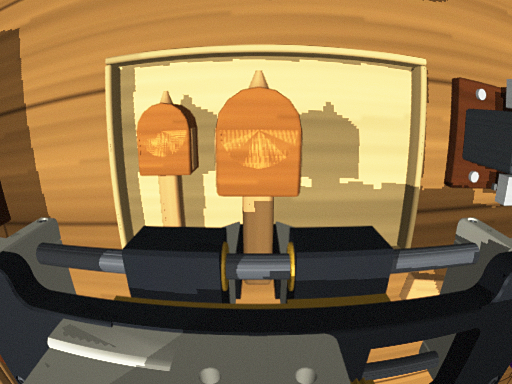

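```bash
python3 -m jog '[{"delta_pos":[0,0,-0.4],"twist":[0,0,0],"fingers":8},{"delta_pos":[0,0,-0.4],"twist":[0,0,0],"fingers":8},{"delta_pos":[0,0,-0.2],"twist":[0,0,0],"fingers":8},{"delta_pos":[0,0,-0.15],"twist":[0,0,0],"fingers":8},{"delta_pos":[0,0,-0.1],"twist":[0,0,0],"fingers":8},{"delta_pos":[0,0,-0.04],"twist":[0,0,0],"fingers":8},{"delta_pos":[0,0,0],"twist":[0,0,0],"fingers":8},{"delta_pos":[0,0,0],"twist":[0,0,0],"fingers":8}]' 35
python3 - <<'E'
from h import *
s=observe(); print(s["time"],np.round(s["tool_pos"],4),np.round(s["contact_force"],2),np.round(s["torque"],3),s["opening"])
E
```

```text
time: 37.8
tool_pos: [0.5382, 0.1841, 0.1924]
tool_rot: [-2.975, 1.57, 0.126]
contact_force: [-0.3, -0.2, -1.4]
opening: 0.0159
37.8 [0.5382 0.1841 0.1924] [-0.34 -0.24 -1.36] [-0.003  0.026  0.022] 0.015930629919762306
```

```bash
python3 -m jog '[{"delta_pos":[0,0,-0.03],"twist":[0,0,0],"fingers":8},{"delta_pos":[0,0,0],"twist":[0,0,0],"fingers":8},{"delta_pos":[0,0,0],"twist":[0,0,0],"fingers":8}]' 35 && python3 -m jog '[{"delta_pos":[0,0,0],"twist":[0,0,0],"fingers":20},{"delta_pos":[0,0,0],"twist":[0,0,0],"fingers":24},{"delta_pos":[0,0,0],"twist":[0,0,0],"fingers":32},{"delta_pos":[0,0,0],"twist":[0,0,0],"fingers":36},{"delta_pos":[0,0,0.6],"twist":[0,0,0],"fingers":36},{"delta_pos":[0,0,0.8],"twist":[0,0,0],"fingers":36},{"delta_pos":[0,0,0],"twist":[0,0,0],"fingers":36},{"delta_pos":[0,0,0],"twist":[0,0,0],"fingers":36}]'
python3 - <<'E'
from h import *
c=cam("wrist","pics/w20.png"); s=c["state"]; print(s["time"],np.round(s["tool_pos"],4),np.round(s["contact_force"],2),s["opening"])
E
```

```text
time: 38.1
tool_pos: [0.5382, 0.1841, 0.191]
tool_rot: [-2.956, 1.57, 0.145]
contact_force: [-1.7, 0.4, 3.9]
opening: 0.0159
time: 38.9
tool_pos: [0.5381, 0.184, 0.2612]
tool_rot: [-2.948, 1.569, 0.152]
contact_force: [-1.1, 0.0, -0.5]
opening: 0.0361
38.9 [0.5381 0.184  0.2612] [-1.12  0.02 -0.48] 0.03610552713186117
```

View pics/w20.png

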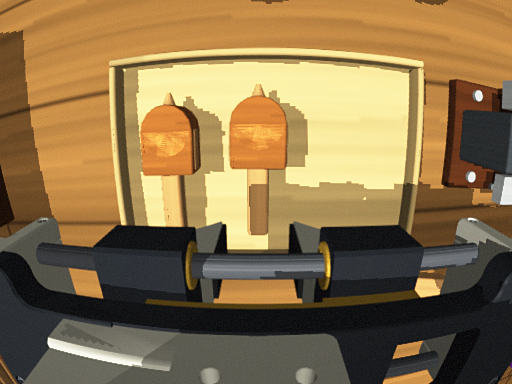

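```bash
python3 -m jog '[{"delta_pos":[-0.35,-0.9,0.1],"twist":[0,0,0],"fingers":40},{"delta_pos":[-0.35,-0.9,0.1],"twist":[0,0,0],"fingers":40},{"delta_pos":[-0.35,-0.9,0.1],"twist":[0,0,0],"fingers":40},{"delta_pos":[0,-0.9,0.1],"twist":[0,0,0],"fingers":40},{"delta_pos":[0,-0.9,0.1],"twist":[0,0,0],"fingers":40},{"delta_pos":[0,-0.9,0.1],"twist":[0,0,0],"fingers":40},{"delta_pos":[0,-0.9,0.1],"twist":[0,0,0],"fingers":40}]' && python3 -m jog '[{"delta_pos":[0.16,-0.95,0],"twist":[0,0,0],"fingers":40},{"delta_pos":[0.16,-0.95,0],"twist":[0,0,0],"fingers":40},{"delta_pos":[0.17,-0.94,0],"twist":[0,0,0],"fingers":40},{"delta_pos":[0,0,0],"twist":[0,0,0],"fingers":40},{"delta_pos":[0,0,0],"twist":[0,0,0],"fingers":40},{"delta_pos":[0,0,0],"twist":[0,0,0],"fingers":40}]'
python3 - <<'E'
from h import *
c=cam("wrist","pics/w21.png"); s=c["state"]; print(s["time"],np.round(s["tool_pos"],4),np.round(s["contact_force"],2),s["opening"])
M=R.from_euler('xyz',s["tool_rot"]).as_matrix(); print(np.degrees(np.arctan2(M[1,1],M[0,1])))
a=cv2.imread("pics/w21.png"); cv2.imwrite("pics/w21c.png",cv2.resize(a[150:240,180:340],None,fx=4.8,fy=4.8,interpolation=cv2.INTER_CUBIC))
E
```

```text
time: 39.65
tool_pos: [0.4848, -0.1327, 0.2943]
tool_rot: [-0.366, 1.568, 2.734]
contact_force: [0.2, 0.3, 0.0]
opening: 0.0396
time: 40.25
tool_pos: [0.5097, -0.272, 0.2942]
tool_rot: [-0.65, 1.568, 2.451]
contact_force: [-0.7, 0.0, -0.2]
opening: 0.04
40.25 [ 0.5097 -0.272   0.2942] [-0.75  0.03 -0.22] 0.03996239578990779
-92.32526999884293
```

View pics/w21.png

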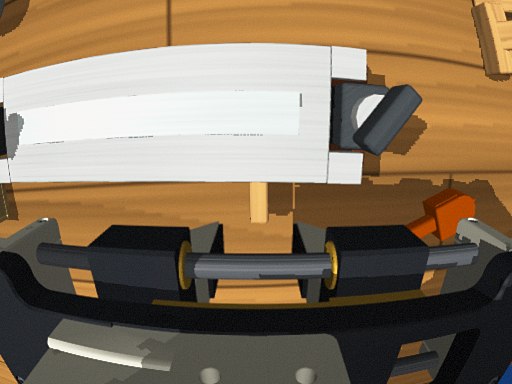

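View pics/w21c.png

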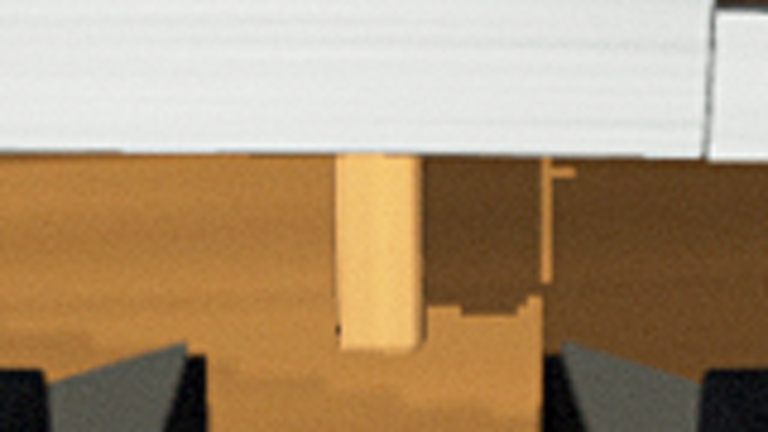

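```bash
python3 -m jog '[{"delta_pos":[-0.08,-0.024,-0.6],"twist":[0,0,0],"fingers":40},{"delta_pos":[0,0,-0.6],"twist":[0,0,0],"fingers":40},{"delta_pos":[0,0,-0.4],"twist":[0,0,0],"fingers":40},{"delta_pos":[0,0,-0.2],"twist":[0,0,0],"fingers":40},{"delta_pos":[0,0,-0.1],"twist":[0,0,0],"fingers":40},{"delta_pos":[0,0,-0.03],"twist":[0,0,0],"fingers":40},{"delta_pos":[0,0,0],"twist":[0,0,0],"fingers":40},{"delta_pos":[0,0,0],"twist":[0,0,0],"fingers":40}]' && python3 -m jog '[{"delta_pos":[0,0,0],"twist":[0,0,0],"fingers":8},{"delta_pos":[0,0,0],"twist":[0,0,0],"fingers":8},{"delta_pos":[0,0,0],"twist":[0,0,0],"fingers":8},{"delta_pos":[0,0,0],"twist":[0,0,0],"fingers":8},{"delta_pos":[0,0,0],"twist":[0,0,0],"fingers":8},{"delta_pos":[0,0,0],"twist":[0,0,0],"fingers":8}]' 35
python3 - <<'E'
from h import *
s=observe(); print(s["time"],np.round(s["tool_pos"],4),np.round(s["contact_force"],2),np.round(s["torque"],3),s["opening"])
E
```

```text
time: 41.1
tool_pos: [0.5063, -0.2743, 0.1999]
tool_rot: [2.508, 1.569, -0.674]
contact_force: [-0.8, -0.8, 0.4]
opening: 0.04
time: 41.7
tool_pos: [0.506, -0.2742, 0.199]
tool_rot: [1.751, 1.571, -1.431]
contact_force: [-0.6, -0.1, 0.9]
opening: 0.0158
41.7 [ 0.506  -0.2742  0.199 ] [-0.58 -0.13  0.89] [0.079 0.079 0.   ] 0.015763538344261266
```

```bash
python3 -m jog '[{"delta_pos":[0,0,0.05],"twist":[0,0,0],"fingers":8},{"delta_pos":[0,0,0.05],"twist":[0,0,0],"fingers":8},{"delta_pos":[0,0,0.04],"twist":[0,0,0],"fingers":8},{"delta_pos":[0,0,0],"twist":[0,0,0],"fingers":8},{"delta_pos":[0,0,0],"twist":[0,0,0],"fingers":8}]' 35
python3 - <<'E'
from h import *
s=observe(); print(s["time"],np.round(s["tool_pos"],4),np.round(s["contact_force"],2),np.round(s["torque"],3),s["opening"])
E
```

```text
time: 42.2
tool_pos: [0.506, -0.2742, 0.2059]
tool_rot: [1.956, 1.571, -1.227]
contact_force: [-1.3, 0.5, -0.9]
opening: 0.0158
42.2 [ 0.506  -0.2742  0.2059] [-1.29  0.53 -0.89] [ 0.028  0.039 -0.019] 0.01575774735143902
```

```bash
python3 -m jog '[{"delta_pos":[-0.1,0.005,0],"twist":[0,0,0],"fingers":8},{"delta_pos":[-0.2,0.01,0],"twist":[0,0,0],"fingers":8},{"delta_pos":[-0.2,0.01,0],"twist":[0,0,0],"fingers":8},{"delta_pos":[-0.2,0.01,0],"twist":[0,0,0],"fingers":8}]' 35
python3 - <<'E'
from h import *
s=observe(); print(s["time"],np.round(s["tool_pos"],4),np.round(s["contact_force"],2),np.round(s["torque"],3),s["opening"])
E
python3 -m jog '[{"delta_pos":[-0.3,0.015,0],"twist":[0,0,0],"fingers":8},{"delta_pos":[-0.3,0.015,0],"twist":[0,0,0],"fingers":8},{"delta_pos":[-0.3,0.015,0],"twist":[0,0,0],"fingers":8},{"delta_pos":[-0.3,0.015,0],"twist":[0,0,0],"fingers":8},{"delta_pos":[0,0,0],"twist":[0,0,0],"fingers":8},{"delta_pos":[0,0,0],"twist":[0,0,0],"fingers":8}]' 35
python3 - <<'E'
from h import *
s=observe(); print(s["time"],np.round(s["tool_pos"],4),np.round(s["contact_force"],2),np.round(s["torque"],3),s["opening"])
cam("wrist","pics/w22.png"); cam("top","pics/top6.png")
a=cv2.imread("pics/top6.png"); cv2.imwrite("pics/top6c.png",cv2.resize(a[80:260,70:390],None,fx=2.5,fy=2.5,interpolation=cv2.INTER_CUBIC))
E
```

```text
time: 42.6
tool_pos: [0.4698, -0.2723, 0.2058]
tool_rot: [-0.393, 1.57, 2.707]
contact_force: [0.3, -0.6, -0.7]
opening: 0.0152
42.6 [ 0.4698 -0.2723  0.2058] [ 0.26 -0.61 -0.67] [-0.034  0.018 -0.015] 0.01517627053194987
time: 43.2
tool_pos: [0.4109, -0.2697, 0.2062]
tool_rot: [2.479, 1.57, -0.704]
contact_force: [0.5, -0.5, -0.8]
opening: 0.0154
43.2 [ 0.4109 -0.2697  0.2062] [ 0.49 -0.49 -0.84] [-0.01   0.04  -0.043] 0.015383248843791903
```

View pics/w22.png

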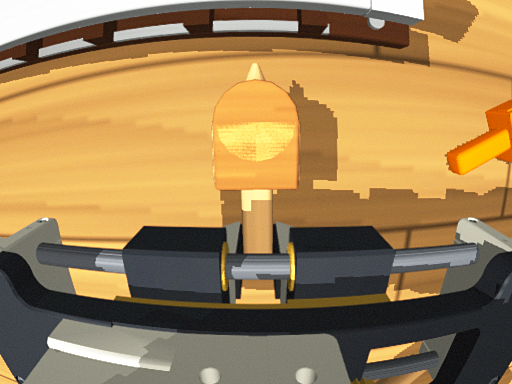

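```bash
cat >> h.py <<'E'
def trayfit(c):
    im=np.ascontiguousarray(c["color"][:,:,::-1]); hsv=cv2.cvtColor(im,cv2.COLOR_BGR2HSV).astype(int)
    lab=cv2.cvtColor(im,cv2.COLOR_BGR2LAB).astype(int)
    m=((lab[:,:,0]>175)&(lab[:,:,2]>140)&(lab[:,:,1]<133)).astype(np.uint8)
    m[:, :70]=0; m[:,250:]=0; m[:110]=0; m[260:]=0
    m=cv2.morphologyEx(m,cv2.MORPH_CLOSE,np.ones((5,5),np.uint8))
    n,l,st,_=cv2.connectedComponentsWithStats(m); k=1+np.argmax(st[1:,4]); cs,_=cv2.findContours((l==k).astype(np.uint8),cv2.RETR_EXTERNAL,cv2.CHAIN_APPROX_NONE)
    cc=max(cs,key=cv2.contourArea); return cv2.minAreaRect(cc), st[k]
E
python3 - <<'E'
from h import *
for n in ("top1","top4","top5","top6"): print(n,trayfit(load("pics/"+n)))
a,b=load("pics/top4")["color"].astype(int),load("pics/top6")["color"].astype(int)
d=np.abs(a-b).sum(2)>60
# table of changed pixels left of x=240
ys,xs=np.nonzero(d[:, :215]); print(len(xs), xs.min(),xs.max(),ys.min(),ys.max())
E
```

```text
top1 (((154.07327270507812, 177.15167236328125), (97.70316314697266, 65.55549621582031), 0.784824550151825), array([ 105,  144,   99,   67, 5852], dtype=int32))
top4 (((154.0822296142578, 177.15509033203125), (97.81917572021484, 65.77681732177734), 0.8814040422439575), array([ 105,  144,   99,   67, 5925], dtype=int32))
top5 (((154.09617614746094, 177.15296936035156), (97.85240173339844, 65.78031921386719), 0.8680514097213745), array([ 105,  144,   99,   67, 5225], dtype=int32))
top6 (((154.08090209960938, 177.16030883789062), (97.82209014892578, 65.79547882080078), 0.8680514693260193), array([ 105,  144,   99,   67, 4551], dtype=int32))
9238 73 214 155 383
```

```bash
python3 -m jog '[{"delta_pos":[0,0,0.5],"twist":[0,0,0],"fingers":8},{"delta_pos":[0,0.3,0.5],"twist":[0,0,0],"fingers":8},{"delta_pos":[0,0.8,0],"twist":[0,0,0],"fingers":8},{"delta_pos":[0,0.9,0],"twist":[0,0,0],"fingers":8},{"delta_pos":[0,0.9,0],"twist":[0,0,0],"fingers":8},{"delta_pos":[0,0.9,0],"twist":[0,0,0],"fingers":8},{"delta_pos":[0,0.9,0],"twist":[0,0,0],"fingers":8},{"delta_pos":[0,0.9,0],"twist":[0,0,0],"fingers":8}]' 35 && python3 -m jog '[{"delta_pos":[0.62,0.54,0],"twist":[0,0,0],"fingers":8},{"delta_pos":[0.62,0.54,0],"twist":[0,0,0],"fingers":8},{"delta_pos":[0.62,0.54,0],"twist":[0,0,0],"fingers":8},{"delta_pos":[0.62,0.54,0],"twist":[0,0,0],"fingers":8},{"delta_pos":[0,0,0],"twist":[0,0,0],"fingers":8},{"delta_pos":[0,0,0],"twist":[0,0,0],"fingers":8},{"delta_pos":[0,0,0],"twist":[0,0,0],"fingers":8}]' 35
python3 - <<'E'
from h import *
c=cam("wrist","pics/w23.png"); s=c["state"]; print(s["time"],np.round(s["tool_pos"],4),np.round(s["contact_force"],2),s["opening"])
# compare held-bird appearance with previous held pictures (tool frame)
for n in ("w14","w18","w22","w23"):
    im=load("pics/"+n)["color"]; hsv=cv2.cvtColor(im,cv2.COLOR_RGB2HSV).astype(int)
    lab=cv2.cvtColor(im,cv2.COLOR_RGB2LAB).astype(int)
    m=((lab[:,:,1]>148)&(lab[:,:,2]>160)).astype(np.uint8); m[:60]=0; m[215:]=0; m[:,:200]=0; m[:,320:]=0
    k,l,st,ce=cv2.connectedComponentsWithStats(m); j=1+np.argmax(st[1:,4]); print(n,st[j],np.round(ce[j],1))
E
```

```text
time: 44.1
tool_pos: [0.4113, 0.0125, 0.2561]
tool_rot: [3.013, 1.57, -0.17]
contact_force: [1.5, 0.6, -0.1]
opening: 0.0156
time: 44.8
tool_pos: [0.5344, 0.1184, 0.2555]
tool_rot: [0.253, 1.569, -2.93]
contact_force: [-0.3, -0.7, -0.9]
opening: 0.0155
44.8 [0.5344 0.1184 0.2555] [-0.27 -0.74 -0.92] 0.01553296910559481
w14 [ 214   87   87  111 3863] [259.7 150.1]
w18 [ 216   87   86  110 2994] [261.9 153.2]
w22 [216  79  83 111 459] [278.3 153.6]
w23 [ 213   79   86  111 8408] [255.5 138. ]
```

```bash
python3 -m jog '[{"delta_pos":[0,0,-0.4],"twist":[0,0,0],"fingers":8},{"delta_pos":[0,0,-0.4],"twist":[0,0,0],"fingers":8},{"delta_pos":[0,0,-0.2],"twist":[0,0,0],"fingers":8},{"delta_pos":[0,0,-0.15],"twist":[0,0,0],"fingers":8},{"delta_pos":[0,0,-0.08],"twist":[0,0,0],"fingers":8},{"delta_pos":[0,0,-0.04],"twist":[0,0,0],"fingers":8},{"delta_pos":[0,0,0],"twist":[0,0,0],"fingers":8},{"delta_pos":[0,0,0],"twist":[0,0,0],"fingers":8}]' 35
python3 - <<'E'
from h import *
s=observe(); print(s["time"],np.round(s["tool_pos"],4),np.round(s["contact_force"],2),np.round(s["torque"],3),s["opening"])
E
```

```text
time: 45.65
tool_pos: [0.5352, 0.1186, 0.1929]
tool_rot: [-3.123, 1.57, -0.022]
contact_force: [0.4, 0.4, -0.8]
opening: 0.016
45.65 [0.5352 0.1186 0.1929] [ 0.44  0.41 -0.85] [0.039 0.038 0.009] 0.015965616926419023
```

```bash
python3 -m jog '[{"delta_pos":[0,0,-0.04],"twist":[0,0,0],"fingers":8},{"delta_pos":[0,0,0],"twist":[0,0,0],"fingers":8},{"delta_pos":[0,0,0],"twist":[0,0,0],"fingers":8}]' 35 && python3 -m jog '[{"delta_pos":[0,0,0],"twist":[0,0,0],"fingers":20},{"delta_pos":[0,0,0],"twist":[0,0,0],"fingers":24},{"delta_pos":[0,0,0],"twist":[0,0,0],"fingers":32},{"delta_pos":[0,0,0],"twist":[0,0,0],"fingers":36},{"delta_pos":[0,0,0.6],"twist":[0,0,0],"fingers":36},{"delta_pos":[0,0,0.8],"twist":[0,0,0],"fingers":36},{"delta_pos":[0,0,0],"twist":[0,0,0],"fingers":36},{"delta_pos":[0,0,0],"twist":[0,0,0],"fingers":36}]'
python3 - <<'E'
from h import *
c=cam("wrist","pics/w24.png"); s=c["state"]; print(s["time"],np.round(s["tool_pos"],4),np.round(s["contact_force"],2),s["opening"])
E
```

```text
time: 45.95
tool_pos: [0.5353, 0.1186, 0.1908]
tool_rot: [-3.084, 1.57, 0.016]
contact_force: [0.0, -0.0, 1.8]
opening: 0.0158
time: 46.75
tool_pos: [0.5351, 0.1186, 0.2611]
tool_rot: [-3.083, 1.569, 0.018]
contact_force: [0.1, 0.0, -0.0]
opening: 0.0361
46.75 [0.5351 0.1186 0.2611] [ 0.06  0.03 -0.01] 0.0361355416446659
```

```bash
python3 -m jog '[{"delta_pos":[0,0,0.8],"twist":[0,0,0],"fingers":36},{"delta_pos":[-0.5,0,0.7],"twist":[0,0,0],"fingers":36},{"delta_pos":[-0.9,-0.3,0],"twist":[0,0,0],"fingers":36},{"delta_pos":[-0.9,-0.3,0],"twist":[0,0,0],"fingers":36},{"delta_pos":[0,-0.9,0],"twist":[0,0,0],"fingers":36},{"delta_pos":[0,-0.9,0],"twist":[0,0,0],"fingers":36},{"delta_pos":[0,-0.9,0],"twist":[0,0,0],"fingers":36},{"delta_pos":[0,-0.9,0],"twist":[0,0,0],"fingers":36}]' && python3 -m jog '[{"delta_pos":[0,-0.9,0],"twist":[0,0,0],"fingers":36},{"delta_pos":[0,0,0],"twist":[0,0,0],"fingers":36},{"delta_pos":[0,0,0],"twist":[0,0,0],"fingers":36}]'
python3 - <<'E'
from h import *
c=cam("top","pics/top7.png"); w=cam("wrist","pics/w25.png"); cam("scene","pics/scene7.png"); print(np.round(w["state"]["tool_pos"],4),w["state"]["time"])
print("tray",trayfit(c))
im=c["color"]; lab=cv2.cvtColor(im,cv2.COLOR_RGB2LAB).astype(int)
r=lab[144:212,105:205]; base=load("pics/top4")["color"]
d=(np.abs(im.astype(int)-base.astype(int)).sum(2)>50).astype(np.uint8); d[:144]=0; d[212:]=0; d[:,:104]=0; d[:,206:]=0
# body: reddish (a high)
m=((lab[:,:,1]>140)&(d>0)).astype(np.uint8)
n,l,st,ce=cv2.connectedComponentsWithStats(m)
for i in range(1,n):
    if st[i,4]>40: print("bird blob",st[i],np.round(ce[i],1),np.round(p2w(c,*ce[i],.036),4))
# other things moved? compare with start
a0=load("pics/top1")["color"].astype(int); df=np.abs(im.astype(int)-a0).sum(2)>90
n,l,st,ce=cv2.connectedComponentsWithStats(df.astype(np.uint8))
for i in range(1,n):
    if st[i,4]>25: print("changed",st[i],np.round(ce[i],0))
E
```

```text
time: 47.6
tool_pos: [0.4194, -0.0929, 0.3342]
tool_rot: [-0.359, 1.568, 2.742]
contact_force: [1.2, -0.1, -0.4]
opening: 0.0359
time: 47.9
tool_pos: [0.4196, -0.1371, 0.334]
tool_rot: [-0.495, 1.568, 2.602]
contact_force: [0.1, 0.7, 0.4]
opening: 0.0362
[ 0.4196 -0.1361  0.3342] 47.95
tray (((154.0811309814453, 177.14515686035156), (97.82209014892578, 65.76516723632812), 0.8680514693260193), array([ 105,  144,   99,   67, 3905], dtype=int32))
bird blob [144 159  15  20 188] [151.1 168.9] [0.5936 0.1802 0.036 ]
bird blob [170 159  15   8  64] [176.3 162.6] [0.6083 0.1167 0.036 ]
bird blob [118 161  15  19 190] [125.1 169.7] [0.5927 0.2458 0.036 ]
bird blob [170 168  14  10  90] [176.6 172.8] [0.5825 0.1162 0.036 ]
changed [357 149  12  19  53] [364. 158.]
changed [ 116  156   77   47 1990] [154. 176.]
changed [353 159   4  22  48] [354. 170.]
changed [241 172   6   7  26] [244. 176.]
changed [387 174   6   9  28] [389. 178.]
changed [359 180   7  11  38] [363. 184.]
changed [279 189   7  17  89] [282. 197.]
changed [303 190   7  16  73] [306. 197.]
changed [328 191   7  15  74] [331.
[... 213 characters left out ...]
] [391. 280.]
changed [337 259  17  24 200] [345. 271.]
changed [218 287  32  38 521] [236. 302.]
changed [328 287  15   7  39] [336. 289.]
changed [ 424  307   88   77 4625] [471. 350.]
changed [ 154  314  155   70 6196] [240. 347.]
changed [230 323   6  10  38] [232. 327.]
changed [306 327  12   9  56] [311. 332.]
changed [322 327  56  22 563] [344. 335.]
changed [316 338  10   6  36] [321. 340.]
changed [298 343  14  20 124] [306. 352.]
changed [313 354  10   7  51] [317. 357.]
changed [228 356  11   5  32] [233. 358.]
changed [238 361  33  23 184] [256. 372.]
changed [ 322  361  115   23 2087] [378. 373.]
changed [112 369  45  15 354] [132. 378.]
changed [304 370   6  12  35] [306. 376.]
```

Run:
```python
from h import *
for n in ("w16","w20","w24"):
    im=load("pics/"+n)["color"]; lab=cv2.cvtColor(im,cv2.COLOR_RGB2LAB).astype(int)
    m=((lab[:,:,1]>142)&(lab[:,:,2]>150)).astype(np.uint8); m[:60]=0; m[215:]=0; m[:,:205]=0; m[:,310:]=0
    m=cv2.morphologyEx(m,cv2.MORPH_CLOSE,np.ones((7,7),np.uint8))
    k,l,st,ce=cv2.connectedComponentsWithStats(m); j=1+np.argmax(st[1:,4]); print(n,st[j],np.round(ce[j],1))
# where flat bird would project in w24: origin = grasp + 62 mm along bird x
c=load("pics/w24")
for g in (.060,.064):
    T=yawT(.5353+g,.1186-.0426*g,-.0426); P=tf(T,[(-.026,-.02,.036),(-.026,.02,.036),(.026,0,.036),(.035,0,.021),(-.08,0,.030)]); print(g,np.round(w2p(c,P),0).tolist())
s=observe(); print(s["time"],np.round(s["contact_force"],2),np.abs(s["qvel"]).max())
# bystander check: pixel shift of patches start vs now
a,b=load("pics/top1")["color"],load("pics/top7")["color"]
for nme,(u,v,w) in {"glue":(302,102,16),"tin":(195,102,18),"pot":(130,102,20),"offcut":(219,230,12),"brush":(255,97,28),"orange":(402,211,20)}.items():
    t=cv2.cvtColor(a[v-w:v+w,u-w:u+w],cv2.COLOR_RGB2GRAY); S=cv2.cvtColor(b[v-w-12:v+w+12,u-w-12:u+w+12],cv2.COLOR_RGB2GRAY)
    r=cv2.matchTemplate(S,t,cv2.TM_CCOEFF_NORMED); _,mx,_,loc=cv2.minMaxLoc(r); print(nme,"shift px",loc[0]-12,loc[1]-12,round(mx,3))
```

```text
w16 [ 229   90   58   81 3871] [257.3 135.5]
w20 [ 229   95   58   79 3797] [257.8 134.6]
w24 [ 228   90   58   78 3845] [256.1 129.9]
0.06 [[285.0, 167.0], [228.0, 167.0], [257.0, 93.0], [257.0, 82.0], [257.0, 234.0]]
0.064 [[285.0, 161.0], [228.0, 161.0], [257.0, 87.0], [257.0, 77.0], [257.0, 230.0]]
48.05 [ 0.6   0.24 -0.62] 0.00995356437564424
glue shift px 0 0 0.999
tin shift px 0 0 0.999
pot shift px 0 0 0.997
offcut shift px 0 0 0.998
brush shift px 0 0 0.996
orange shift px 0 0 0.991
```

Run:
```python
from h import *
a,b=load("pics/top4")["color"],load("pics/top7")["color"]
for nme,(u,v,w) in {"knobL":(229,165,14),"knobR":(365,170,14)}.items():
    t=cv2.cvtColor(a[v-w:v+w,u-w:u+w],cv2.COLOR_RGB2GRAY); S=cv2.cvtColor(b[v-w-6:v+w+6,u-w-6:u+w+6],cv2.COLOR_RGB2GRAY)
    r=cv2.matchTemplate(S,t,cv2.TM_CCOEFF_NORMED); _,mx,_,loc=cv2.minMaxLoc(r); print(nme,loc[0]-6,loc[1]-6,round(mx,3))
c=cam("top"); print(trayfit(c)[0]); s=observe(); print(s["time"],np.round(s["tool_pos"],3),s["opening"])
print(hand_in())
```

```text
knobL 0 0 0.999
knobR 0 0 0.999
((154.0658721923828, 177.1525115966797), (97.79180145263672, 65.78031921386719), 0.8680514097213745)
48.1 [ 0.42  -0.135  0.335] 0.035867970397142734
the job is handed in; nothing more can be done
None
```

I wound both knobs to their upper stops by turns, then drew out the three birds in the press and set them flat in the tray. I handed the job in at 48 s.

- **Screws:** I turned them R, L, R, L, R, with the largest lead about 1.05 rad. Each went about 208° in total, until the wrist torque rose from roughly ±0.02 to 0.26–0.33 N m. Added to a start angle of about 0.17 rad, that is about 3.8 rad. The starting angles were read from the bars, assuming a zero bar lies along the press. The two knobs looked unchanged in the last picture.
- **Birds:** Only three tails were showing, in the stalls at y = +31, −31 and −93 mm; the fourth stall was empty. I lifted each bird about 7 mm over the sill. They now lie at about x = +22 mm and y = +74, +8 and −56 mm in the tray, well apart. Wrist pictures after each release show them flat, and neither the grip nor the tray was disturbed.
- **Rest of the bench:** In the top camera, the glue, tin, pot, offcut, brush and orange look-alike had moved 0 pixels. I never went near the purple one, but I could not check it at the end because the arm's shadow covered it.
- **What went wrong:** On the first grip of the right knob, the fingertips rested on the disc under the bar at about 6 N, so I re-gripped higher.
- **Unviewed checks:** I used up the picture-viewing allowance before the last placing. The third bird and the final state were checked only by image measurements, not by eye.

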